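Pack the glaze jars and lock the carrier with a screwdriver

ROBOT

A 6-joint arm with a two-finger parallel gripper is mounted at the origin on the work surface. World frame = base frame: x ahead of the robot, y to its left, z up, the work surface at z = 0. Lengths are in m, angles in degrees, forces in N, time in s.
With the tool pointing down it reaches from about 0.3 to 0.75 m from the base axis. Payload 8.5 kg.
Tool frame: the origin (TCP) lies midway between the tips of the shut fingers; the grasp point (between the pads) lies 19 mm behind it (env.tcp_to_grasp is the z of the grasp point in the tool frame, in m); z points along the fingers, y is the line along which they close (so a half turn about z gives the same grasp; the last joint's range is limited). The gripper opens to 85 mm and grips with 20 to 120 N. Pads are 22 mm wide; open, the fingers measure 114 mm over their backs; the gripper's body (76 mm by 85 mm) begins 54 mm behind the grasp point. The pads swing forward as they close: fully open they stand 13 mm farther back than shut.
Start: joints at [-79.888, 21.807, 74.336, -0, 83.858, -12.336], TCP at [0.21, -0.508, 0.231] pointing down, gripper open.
Joint ranges: [-178.18, 178.18], [-50.72, 133.34], [12.68, 142.11], [-81.47, 261.47], [9.98, 163.14], [-165.26, 165.26]. Speed limits (degrees/s): [136.94, 136.94, 180, 180, 180, 180].

INTERFACE

Orientations are given as a 3x3 rotation matrix whose columns are the frame's x, y, z axes.
In Python, from rig import env, imaging, job, models gives the robot as it stands. The module is installed in compiled form; this text tells all that it offers.
- The arm moves only by the tool jog_arm, never from a script. Its argument "plan" is text: rows parted by semicolons, each of 7 numbers parted by spaces: the turn, a rotation vector about the tool's x, y, z in degrees, then the shift along the tool's x, y, z in cm, then the closure in counts, from 0 (fully open) to 255 (shut). In form: rx ry rz x y z claw; .... A call has 1 to 10 rows; each row shifts and turns the commanded pose from where the row before left it, along the tool's axes as they then stand; what a row does not reach is not made up. A row lasts 1/12 s, in which the tool goes at most 41.7 mm and 7.16 degrees, less where a joint would pass 70% of its speed; a pose out of reach is approached as far as the arm can. A call with a gripper value outside its range is refused whole. The fingers move at their own pace and stop on an object; "grip_force" is the grip in N (left out, the last holds). Time passes only in rows, so rows that do not move let the fingers close. It gives the time, the measured TCP pose, the force, the opening and the grip force at its end, in the units of the state.
- env.observe(): the state, without advancing time (a new reading comes with each control period).
- imaging.get_image(name): name is "side" or "top" or "wrist"; returns a dict with "pixels" (420x560x3 uint8, red, green, blue), "depth" (420x560 float32, m along the optical axis (not along the pixel's ray), 0 where there is no reading), "fov_y" (degrees; the focal length in pixels is half the picture's height over the tangent of half this angle, whatever the lens; pixels are square), "cx", "cy" (the principal point, pixels), "world_from_camera" (4x4, takes a point from camera to world coordinates). Camera axes: x right, y down, z forward; pixel columns grow to the right and rows downward; lengths in m; the calibration is good to about 2 mm. A picture is of the moment at which its call begins.
- job.close_job(): hands the job in; it is judged then, once.
Trained networks look in the newest picture that a camera, given by its name, has taken for a name from the list of things; names that differ only in an ending like _2 or _b are one class to them, and where a whole thing is asked for, a point or a joint stands for the part that bears it (a point fixed in the world has none). Each returns a list of dicts, best first, with "confidence" (0 to 1); they miss things now and then, are a little off and sometimes report something else, mostly with a low value. They report only what shows in the picture. A call takes as long as a camera call.
- models.outline_of(camera, query): "region" (420x560 bool, what is visible of it) and "bbox" ([centre column, centre row, width, height] in pixels, round what is visible of it).
- models.tip_of(camera, query): "at" ([column, row] in pixels: a listed point, or the origin of a listed thing).
The state is a dict: "time_s": time; "q": joint angles; "qvel": joint speeds; "joint_efforts": joint torques, N m; "position": TCP position; "tool_rot": TCP orientation; "ft_force": force on the tool from outside, world axes, zero at the start; "wrist_torque": the same for the moment, N m; "grip_width": finger opening in m; "gripper_force": force on a finger pad.
Only numpy, scipy, OpenCV 4.12 (cv2) and the standard library are available. Lean on these libraries where they do the work, as an engineer would, in place of code of your own. Each camera call takes 0.05 s, during which the arm holds its last target. There are 200 camera calls.

TASK

Stand every glaze jar upright in the divided carrier, one to a cell, then swing the keeper bar shut over their lids. Take the flat screwdriver from its block, find the slot of the brass catch with its blade and turn the catch clockwise to its stop with the screwdriver so that the bar is locked, then stand the screwdriver back in its block. Leave the stamps, dish, tile, rib and roller where they lie.

Things in the scene. Friction and masses are not known exactly. Their poses are not given: they have to be found in the camera images.
- carrier: Low plywood carrier fixed to the table: a tray 148 x 148 mm with 4 mm walls and two crossing 4 mm dividers making 2 x 2 square cells, each 68 mm wide, centred at x, y = +-36 mm in its own frame. Inner floor 6 mm up, wall and divider tops 32 mm above the table. Origin: centre of the tray on the table; z up. A steel post at y = +100 mm carries the keeper bar; a plywood post 36 x 36 mm and 107 mm tall at y = -110 mm carries the slotted catch.
- keeper (a joint): Aluminium keeper bar, 8 mm thick, top 107 mm above the table, turning level about the pivot post at x = 0, y = +100 mm of the carrier and reaching 187 mm from it. 50 mm wide; 110 mm wide from 38 to 162 mm from the pivot. 0 = shut at its stop, along the carrier's y axis over all the jar lids; grows anticlockwise seen from above as it swings out past the carrier's +x side, up to 2.45 rad. Stiff (0.12 N m).
- keeper_handle (a point): Middle of the keeper bar's black upright handle peg, 16 mm across and 22 mm tall (107 to 129 mm above the table), 100 mm from the pivot; it stands over the tray's centre when the bar is shut.
- catch (a joint): Brass slotted quarter-turn catch that locks the bar. Its angle grows clockwise seen from above. At 0 the slot lies along the carrier's x axis and the steel tongue points to the carrier's -x, clear of the bar; at its stop, 1.57 rad, the slot lies along the carrier's y axis and the tongue reaches over the bar's end (locked). Starts partly turned; friction 0.07 N m, stays where it is left.
- catch_slot (a point): Centre of the floor of the catch's slot, on the turning axis; its x axis runs along the slot. The slot is 5 mm wide, 6 mm deep and open at both ends, across a round head 26 mm in diameter whose top is 6 mm above this point (121 mm above the table).
- block: Light wooden screwdriver block fixed to the table, 80 x 80 x 85 mm tall, with a square upright hole 20 mm wide through its middle. Origin: centre of its underside.
- block_hole (a point): Centre of the mouth of the block's hole, in its top face, 85 mm above the table.
- driver_tip (a point): Tip of the flat screwdriver's blade: 14 mm wide along its own x, 2.5 mm thick along y, 14 mm tall, on a round shaft 8 mm thick; z runs up along the tool. A round black guard 36 mm across lies 80 to 85 mm above the tip; in the block the guard rests on the block's top with the tip 80 mm below the mouth.
- driver_grip (a point): Middle of the screwdriver's square wooden handle, 24 x 24 mm with its flats facing its own x and y, 75 mm tall, 122.5 mm above the blade tip (handle from 85 to 160 mm above the tip). 0.12 kg. Stands upright, handle up, in the block.
- jar1_mid (a point): Middle, half-way up, of an upright closed glaze jar: white plastic with a grey screw lid, 46 mm in diameter, 90 mm tall, about 0.15 kg, weight low down. Two to four of them are present.
- jar2_mid (a point): Middle, half-way up, of an upright closed glaze jar: white plastic with a grey screw lid, 46 mm in diameter, 90 mm tall, about 0.15 kg, weight low down. Two to four of them are present.
- jar3_mid (a point): Middle, half-way up, of an upright closed glaze jar: white plastic with a grey screw lid, 46 mm in diameter, 90 mm tall, about 0.15 kg, weight low down. Two to four of them are present.
- jar4_mid (a point): Middle, half-way up, of an upright closed glaze jar: white plastic with a grey screw lid, 46 mm in diameter, 90 mm tall, about 0.15 kg, weight low down. Two to four of them are present.
- stamp1: Carved wooden stamp, 42 mm across, 33 mm tall; bystander. Origin: centre of its underside.
- stamp2: Carved wooden stamp, 36 mm across, 33 mm tall; bystander. Origin: centre of its underside.
- stamp3: Carved wooden stamp, 40 mm across, 33 mm tall, among the jars; bystander. Origin: centre of its underside.
- dish: White dish, 70 mm across, 30 mm tall; bystander. Origin: centre of its underside.
- tile: Terracotta test tile 50 x 80 x 7 mm; bystander. Origin: centre of its underside.
- rib: Flat wooden rib 40 x 90 x 6 mm; bystander. Origin: centre of its underside.
- roller: Wooden roller lying on the table, 28 mm thick, 110 mm long; bystander. Origin: centre of its underside.
- driver: The flat screwdriver as a whole; origin at the blade's tip.

How it is judged (in metres and radians):
On the way, in this order (a step that is already met when the one before it is completed fails the run):
1. every jar stands in a cell of the carrier, with the keeper bar still open (angle between each of jar1_mid, jar2_mid, jar3_mid, jar4_mid's own z axis and vertical below 0.15 rad and z of jar1_mid in the frame of carrier between 0.045 and 0.055 m and x of jar1_mid in the frame of carrier between -0.066 and 0.066 m and y of jar1_mid in the frame of carrier between -0.066 and 0.066 m and z of jar2_mid in the frame of carrier between 0.045 and 0.055 m and x of jar2_mid in the frame of carrier between -0.066 and 0.066 m and y of jar2_mid in the frame of carrier between -0.066 and 0.066 m and z of jar3_mid in the frame of carrier between 0.045 and 0.055 m and x of jar3_mid in the frame of carrier between -0.066 and 0.066 m and y of jar3_mid in the frame of carrier between -0.066 and 0.066 m and z of jar4_mid in the frame of carrier between 0.045 and 0.055 m and x of jar4_mid in the frame of carrier between -0.066 and 0.066 m and y of jar4_mid in the frame of carrier between -0.066 and 0.066 m and value of joint keeper above 0.5 rad), for 0.2 s.
2. the keeper bar is shut over the jars while the catch is still unlocked (value of joint keeper below 0.08 rad and value of joint catch below 1 rad), for 0.2 s.
3. the screwdriver's blade is down in the slot of the still unlocked catch (all of step 2 and z of driver_tip in the frame of catch_slot below 0.003 m and horizontal distance between driver_tip and catch_slot below 0.007 m and angle between the x axis of driver_tip and the x axis of catch_slot, either way round below 0.35 rad), for 0.1 s.
4. the catch is turned to its stop with the blade in the slot (z of driver_tip in the frame of catch_slot below 0.003 m and horizontal distance between driver_tip and catch_slot below 0.007 m and angle between the x axis of driver_tip and the x axis of catch_slot, either way round below 0.35 rad and value of joint keeper below 0.08 rad and value of joint catch above 1.4 rad), for 0.1 s.
At the end, for the whole second after the job is handed in: Every jar present stands upright (within 0.15 rad) on the floor of its own cell; the keeper bar is shut (within 0.08 rad of its stop); the catch is locked (beyond 1.40 rad of 1.57); the screwdriver stands upright at rest in its block's hole, its guard down on the block (within 7 mm) (angle between each of jar1_mid, jar2_mid, jar3_mid, jar4_mid, driver_tip's own z axis and vertical below 0.15 rad and z of jar1_mid in the frame of carrier between 0.045 and 0.055 m and x of jar1_mid in the frame of carrier between -0.066 and 0.066 m and y of jar1_mid in the frame of carrier between -0.066 and 0.066 m and z of jar2_mid in the frame of carrier between 0.045 and 0.055 m and x of jar2_mid in the frame of carrier between -0.066 and 0.066 m and y of jar2_mid in the frame of carrier between -0.066 and 0.066 m and z of jar3_mid in the frame of carrier between 0.045 and 0.055 m and x of jar3_mid in the frame of carrier between -0.066 and 0.066 m and y of jar3_mid in the frame of carrier between -0.066 and 0.066 m and z of jar4_mid in the frame of carrier between 0.045 and 0.055 m and x of jar4_mid in the frame of carrier between -0.066 and 0.066 m and y of jar4_mid in the frame of carrier between -0.066 and 0.066 m and value of joint keeper below 0.08 rad and value of joint catch above 1.4 rad and horizontal distance between driver_grip and block_hole below 0.015 m and z of driver_tip in the frame of block below 0.012 m and linear speed of driver below 0.02 m/s); the robot touches nothing.
It fails at once if a bystander (stamp, dish, tile, rib or roller) is moved more than 50 mm (distance of any of stamp1, stamp2, stamp3, dish, tile, rib, roller from where it was at the start of the episode above 0.05 m).
Of jar1, jar2, jar3, jar4 only 2 to 4 are there at a start; the rules pass over those that are not, and their reading is None.
At some moment in a run one of jar1, jar2, jar3, jar4 may be knocked a few centimetres aside while the robot is not near it.
It also fails if it takes over 210 s, if anything falls off the work surface, if the arm or the gripper's body presses on something with over 40 N, if the wrist force passes 120 N, or if a joint passes its speed limit or range.

## Working session

There is one attempt and no reset: what is moved stays moved. The work goes in short steps, Python scripts to look and compute and a tool call to move; the robot and the scene stay as the last step left them, time stands still between calls to the robot, and variables do not carry over. Pictures are saved under pics/ and viewed, at most 17 in all, crops included, and the job is handed in when it is done.

Besides the shell and the picture viewer there is one more tool, called after "Emit:" as name(argument=value, ...) on one line, values as JSON. jog_arm: Moves the arm, as the interface text tells. Its arguments: {"type":"object","properties":{"plan":{"type":"string"},"grip_force":{"type":"number"}},"required":["plan"]}

```bash
mkdir -p pics; cat > h.py <<'E'
from rig import env, imaging, job, models
import numpy as np, cv2
def img(n):
    return imaging.get_image(n)
def world(im,u,v,z=None):
    f=210/np.tan(np.radians(im["fov_y"])/2)
    T=np.array(im["world_from_camera"])
    d=np.array([(u-im["cx"])/f,(v-im["cy"])/f,1.0])
    if z is None:
        D=im["depth"]; u0,v0=int(round(u)),int(round(v))
        p=D[max(0,v0-2):v0+3,max(0,u0-2):u0+3]; p=p[p>0]
        if len(p)==0: return np.full(3,np.nan)
        s=np.median(p)
    else: s=(z-T[2,3])/(T[:3,:3]@d)[2]
    return T[:3,:3]@(d*s)+T[:3,3]
def cloud(im):
    f=210/np.tan(np.radians(im["fov_y"])/2)
    T=np.array(im["world_from_camera"]); D=im["depth"]
    v,u=np.mgrid[:420,:560]
    P=np.stack([(u-im["cx"])/f*D,(v-im["cy"])/f*D,D],-1)@T[:3,:3].T+T[:3,3]
    P[D<=0]=np.nan
    return P
def save(im,n): cv2.imwrite(f"pics/{n}.png",im["pixels"][:,:,::-1])
E
python3 - <<'E'
from h import *
np.set_printoptions(precision=3,suppress=True)
s=env.observe(); print(s["time_s"],s["position"],s["tool_rot"],s["ft_force"],s["grip_width"],env.tcp_to_grasp)
for n in ("top","side"):
    im=img(n); save(im,n+"0")
    print(n,np.array(im["world_from_camera"])[:3].round(3).tolist(),im["fov_y"],im["cx"],im["cy"])
    for q,z in (("jar1_mid",.045),("keeper_handle",.118),("catch_slot",.115),("block_hole",.085),("driver_grip",.127),("carrier",0.0)):
        for r in models.tip_of(n,q):
            if r["confidence"]>.2: print(n,q,round(r["confidence"],2),np.round(r["at"],1),world(im,*r["at"],z),world(im,*r["at"]))
E
```

```text
0.0 [ 0.21  -0.508  0.231] [[ 0.924  0.382 -0.   ]
 [ 0.382 -0.924  0.001]
 [ 0.    -0.001 -1.   ]] [ 0.11   0.926 -0.166] 0.0854411727714332 -0.0187
top [[-0.029, -0.997, 0.066, 0.477], [-0.999, 0.027, -0.018, -0.044], [0.016, -0.067, -0.998, 0.97]] 51.22201860968816 276.2417027851942 208.2400851896957
top jar1_mid 0.75 [289.5 176.9] [ 0.604 -0.091  0.045] [ 0.598 -0.089  0.09 ]
top keeper_handle 0.84 [ 61.7 206.2] [0.549 0.355 0.118] [0.548 0.35  0.129]
top catch_slot 0.86 [204.  219.7] [0.515 0.081 0.115] [0.515 0.081 0.12 ]
top catch_slot 0.47 [437.4 193.8] [ 0.553 -0.378  0.115] [ 0.556 -0.39   0.085]
top block_hole 0.72 [328.1 276.2] [ 0.396 -0.16   0.085] [ 0.391 -0.168  0.026]
top block_hole 0.59 [451.1 188.5] [ 0.566 -0.419  0.085] [ 0.565 -0.413  0.098]
top block_hole 0.4 [394.9 269.9] [ 0.404 -0.296  0.085] [ 0.4   -0.31   0.033]
top driver_grip 0.62 [462.5 189. ] [ 0.56  -0.423  0.127] [ 0.558 -0.411  0.154]
top driver_grip 0.55 [451.7 190.2] [ 0.558 -0.402  0.127] [ 0.56  -0.41   0.108]
top carrier 0.78 [163.2 233.8] [0.492 0.188 0.   ] [0.491 0.185 0.016]
side [[-0.968,
[... 472 characters left out ...]
le 0.83 [186.3 395.4] [0.545 0.356 0.118] [0.541 0.361 0.127]
side keeper_handle 0.51 [267.8 184.1] [ 0.585 -0.099  0.118] [ 0.615 -0.203  0.057]
side keeper_handle 0.32 [311.2 127. ] [ 0.557 -0.429  0.118] [ 0.554 -0.409  0.126]
side catch_slot 0.92 [283.9 241.6] [0.509 0.072 0.115] [0.507 0.081 0.122]
side catch_slot 0.72 [312.1 137.8] [ 0.543 -0.364  0.115] [ 0.55  -0.41   0.096]
side block_hole 0.8 [308.9 137.8] [ 0.563 -0.433  0.085] [ 0.558 -0.408  0.095]
side block_hole 0.24 [348.  198.5] [ 0.425 -0.14   0.085] [ 0.427 -0.181  0.06 ]
side driver_grip 0.92 [312.4 127.7] [ 0.549 -0.402  0.127] [ 0.551 -0.41   0.124]
side carrier 0.57 [274.2 352. ] [0.492 0.196 0.   ] [0.471 0.274 0.108]
```

View pics/top0.png

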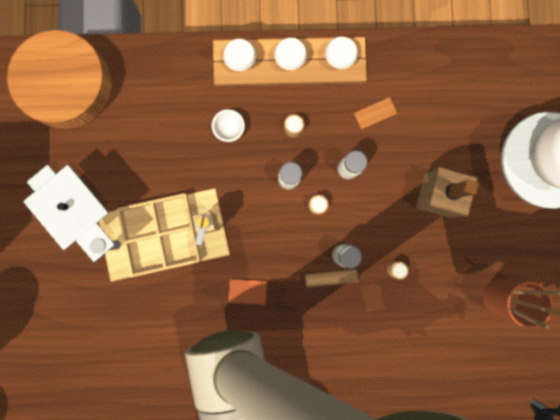

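View pics/side0.png

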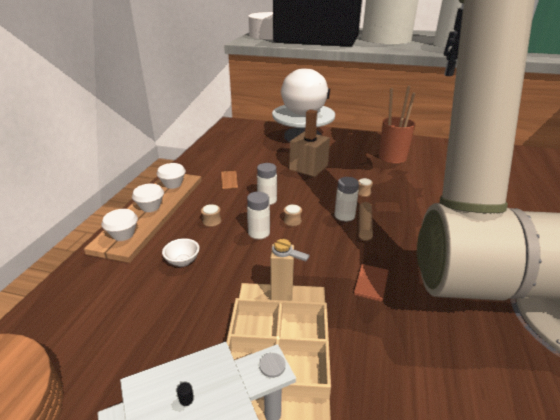

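Top view: three jars at about (290,176), (352,165) and (347,257), with a stamp at (318,204) and the roller at (331,278) close by. The carrier is at (165,235), the bar is open with its handle at (62,206), the catch is at (203,222) and the driver block at (448,190). The side view also shows exactly three jars. Next I'll measure from depth.

```bash
python3 - <<'E'
from h import *
np.set_printoptions(precision=3,suppress=True)
im=img("top"); P=cloud(im)
def comp(lo,hi,x0,x1,y0,y1,mn=25):
    m=((P[...,2]>lo)&(P[...,2]<hi)&(P[...,0]>x0)&(P[...,0]<x1)&(P[...,1]>y0)&(P[...,1]<y1)).astype(np.uint8)
    n,l,st,c=cv2.connectedComponentsWithStats(m)
    for i in range(1,n):
        if st[i,4]<mn: continue
        q=P[l==i]; (cx,cy),r=cv2.minEnclosingCircle(q[:,:2].astype(np.float32)); R=cv2.minAreaRect(q[:,:2].astype(np.float32))
        print(lo,hi,c[i].round(0),st[i,4],"med",np.median(q,0),"circ",round(cx,3),round(cy,3),round(r,3),"rect",np.round(R[0],3),np.round(R[1],3),round(R[2],1))
comp(.082,.098,.3,.7,-.3,0)   # jar lids
comp(.075,.092,.45,.65,-.5,-.3) # block top
comp(.15,.175,.45,.65,-.5,-.3) # driver top
comp(.095,.115,.4,.65,.2,.5) # bar
comp(.118,.14,.4,.65,.1,.5,5) # handle/pivot
comp(.117,.13,.45,.6,.03,.12,10) # catch
comp(.025,.037,.38,.6,.08,.3,60) # tray walls
c=im["pixels"][195:275,80:235]; cv2.imwrite("pics/c1.png",cv2.resize(c[:,:,::-1],None,fx=5,fy=5,interpolation=cv2.INTER_CUBIC))
im=img("side"); c=im["pixels"][220:420,180:340]; cv2.imwrite("pics/c2.png",cv2.resize(c[:,:,::-1],None,fx=3,fy=3,interpolation=cv2.INTER_CUBIC))
E
```

```text
0.082 0.098 [356. 162.] 384 med [ 0.625 -0.224  0.09 ] circ 0.625 -0.225 0.023 rect [ 0.625 -0.224] [0.043 0.044] 56.0
0.082 0.098 [290. 173.] 384 med [ 0.605 -0.091  0.09 ] circ 0.606 -0.091 0.022 rect [ 0.605 -0.091] [0.043 0.043] 86.5
0.082 0.098 [350. 257.] 395 med [ 0.433 -0.205  0.09 ] circ 0.434 -0.205 0.023 rect [ 0.434 -0.205] [0.044 0.043] 39.8
0.075 0.092 [450. 192.] 1221 med [ 0.552 -0.411  0.085] circ 0.56 -0.422 0.056 rect [ 0.56  -0.423] [0.081 0.081] 73.5
0.15 0.175 [469. 187.] 208 med [ 0.559 -0.419  0.164] circ 0.56 -0.422 0.015 rect [ 0.56  -0.421] [0.025 0.024] 72.3
0.095 0.115 [ 69. 211.] 4673 med [0.54  0.346 0.107] circ 0.536 0.344 0.106 rect [0.536 0.344] [0.207 0.111] 39.3
0.118 0.14 [ 61. 206.] 69 med [0.548 0.351 0.128] circ 0.547 0.353 0.008 rect [0.548 0.352] [0.014 0.015] 76.1
0.117 0.13 [199. 221.] 52 med [0.512 0.09  0.121] circ 0.512 0.089 0.011 rect [0.512 0.091] [0.01  0.022] 78.9
0.117 0.13 [206. 223.] 51 med [0.508 0.077 0.121] circ 0.509 0.08 0.011 rect [0.509 0.077] [0.01  0.022] 76.6
0.025 0.037 [157. 235.] 958 med [0.489 0.194 0.031] circ 0.489 0.192 0.104 rect [0.489 0.192] [0.148 0.149] 11.0
```

View pics/c1.png

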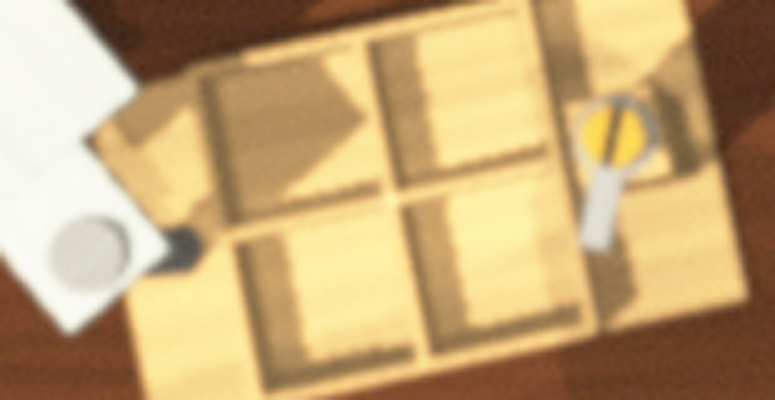

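Carrier: centre (0.489, 0.192), yaw 11°. The catch at (0.510, 0.084) and the handle, 99.6 mm from the pivot, both agree with the given sizes. The slot runs at about -12° (catch about 0.4 rad). I'll grip along the carrier's x, tool yaw 101°.

Emit:
jog_arm(plan="0 0 -7 0 0 0 0;0 0 -7 0 0 0 0;0 0 -7 0 0 0 0;0 0 -7 0 0 0 0;0 0 -7 0 0 0 0;0 0 -7 0 0 0 0;0 0 -7 0 0 0 0;0 0 -7 0 0 0 0;0 0 -7 0 0 0 0;0 0 -7 0 0 0 0", grip_force=40)

```text
time_s: 1.63
position: [0.21, -0.5083, 0.2313]
tool_rot: [[-0.049, 0.999, 0.0], [0.999, 0.049, 0.0], [0.0, 0.0, -1.0]]
ft_force: [-0.4, 0.7, 0.4]
grip_width: 0.0853
gripper_force: 0.0
```

Emit:
jog_arm(plan="0 0 -7 0 0 0 0;0 0 -1.5 0 0 0 0;0 0 0 2.2 3.1 0 0;0 0 0 2.2 3.1 0 0;0 0 0 2.2 3.1 0 0;0 0 0 2.2 3.1 0 0;0 0 0 2.2 3.1 0 0;0 0 0 2.2 3.1 0 0;0 0 0 2.2 3.1 0 0;0 0 0 2.2 3.1 0 0")

```text
time_s: 2.47
position: [0.4211, -0.2869, 0.2315]
tool_rot: [[-0.19, 0.982, 0.0], [0.982, 0.19, -0.0], [-0.0, 0.0, -1.0]]
ft_force: [0.9, -0.8, -0.6]
grip_width: 0.0853
gripper_force: 0.0
```

Emit:
jog_arm(plan="0 0 0 2.2 3.1 0 0;0 0 0 2.2 3.1 0 0;0 0 0 2.2 3.1 0 0;0 0 0 2.2 3.1 0 0;0 0 0 2.2 3.1 0 0;0 0 0 2.2 3.1 0 0;0 0 0 2.2 3.1 0 0;0 0 0 0 0 0 0;0 0 0 0 0 0 0")

```text
time_s: 3.22
position: [0.6046, -0.0945, 0.2307]
tool_rot: [[-0.193, 0.981, -0.001], [0.981, 0.193, 0.0], [0.0, -0.001, -1.0]]
ft_force: [0.2, 0.7, 0.7]
grip_width: 0.0855
gripper_force: 0.0
```

```bash
cat >> h.py <<'E'
np.set_printoptions(precision=4,suppress=True)
def to(x,y,z,yaw=None):
    s=env.observe(); R=np.array(s["tool_rot"]); p=np.array(s["position"]); w=np.degrees(np.arctan2(R[1,0],R[0,0]))
    if yaw is None: yaw=w
    a=np.radians(yaw); Rt=np.array([[np.cos(a),np.sin(a),0],[np.sin(a),-np.cos(a),0],[0,0,-1]])
    print("t",round(s["time_s"],2),"pos",p,"yaw",round(w,2),"rz",round((w-yaw+180)%360-180,2),"shift cm after turn",(Rt.T@(np.array([x,y,z])-p)*100).round(2),"f",np.array(s["ft_force"]).round(1),"grip",s["grip_width"].__round__(4),"z",R[:,2])
def car(x,y):
    a=np.radians(11.); return 0.489+np.cos(a)*x-np.sin(a)*y, 0.192+np.sin(a)*x+np.cos(a)*y
E
python3 - <<'E'
from h import *
to(.605,-.091,.043,101)
print(car(-.042,.034),car(-.042,-.036),car(.042,-.036))
E
```

```text
t 3.22 pos [ 0.6046 -0.0945  0.2307] yaw 101.12 rz 0.12 shift cm after turn [ 0.34  0.11 18.77] f [0.2 0.7 0.7] grip 0.0855 z [-0.0006  0.0001 -1.    ]
(np.float64(0.4412841524523956), np.float64(0.2173613464314057)) (np.float64(0.4546407821287537), np.float64(0.1486474435900692)) (np.float64(0.5370974655383576), np.float64(0.164675399201699))
```

Emit:
jog_arm(plan="0 0 0 0.3 0.1 2.5 0;0 0 0 0 0 3 0;0 0 0 0 0 3 0;0 0 0 0 0 3 0;0 0 0 0 0 3 0;0 0 0 0 0 2.3 0;0 0 0 0 0 1.4 0;0 0 0 0 0 0.6 0;0 0 0 0 0 0 150;0 0 0 0 0 0 255")

```text
time_s: 4.05
position: [0.6044, -0.0936, 0.0442]
tool_rot: [[-0.189, 0.982, 0.001], [0.982, 0.189, -0.0], [-0.001, 0.001, -1.0]]
ft_force: [-0.4, -0.1, 0.8]
grip_width: 0.0636
gripper_force: 0.0
```

Emit:
jog_arm(plan="0 0 0 0 0 0 255;0 0 0 0 0 0 255;0 0 0 0 0 0 255;0 0 0 0 0 0 255;0 0 0 0 0 -1 255;0 0 0 0 0 -2 255;0 0 0 0 0 -3 255;0 0 0 0 0 -3 255;0 0 0 0 0 0 255")

```text
time_s: 4.8
position: [0.6065, -0.0934, 0.14]
tool_rot: [[-0.19, 0.982, 0.01], [0.982, 0.19, -0.003], [-0.005, 0.009, -1.0]]
ft_force: [1.2, 0.3, -0.2]
grip_width: 0.0449
gripper_force: 41.5
```

```bash
python3 - <<'E'
from h import *
to(.4546,.1486,.050,101)
E
```

```text
t 4.8 pos [ 0.6065 -0.0934  0.14  ] yaw 100.96 rz -0.04 shift cm after turn [ 26.66 -10.29   9.  ] f [ 1.2  0.3 -0.2] grip 0.0449 z [ 0.01   -0.0035 -0.9999]
```

Emit:
jog_arm(plan="0 0 0 0 0 -3 255;0 0 0 0 0 -3 255;0 0 0 2 -0.8 0 255;0 0 0 3.5 -1.3 0 255;0 0 0 3.5 -1.3 0 255;0 0 0 3.5 -1.3 0 255;0 0 0 3.5 -1.3 0 255;0 0 0 3.5 -1.3 0 255;0 0 0 3.5 -1.3 0 255;0 0 0 2.5 -1 0 255")

```text
time_s: 5.63
position: [0.4594, 0.1414, 0.1935]
tool_rot: [[-0.191, 0.982, -0.001], [0.982, 0.191, 0.0], [0.001, -0.001, -1.0]]
ft_force: [1.2, 0.2, -1.0]
grip_width: 0.045
gripper_force: 41.7
```

Emit:
jog_arm(plan="0 0 0 1.2 -0.6 0 255;0 0 0 0 0 0 255;0 0 0 0 0 3 255;0 0 0 0 0 3 255;0 0 0 0 0 0 255")

```text
time_s: 6.05
position: [0.4517, 0.1488, 0.1293]
tool_rot: [[-0.189, 0.982, -0.008], [0.982, 0.189, -0.001], [0.001, -0.008, -1.0]]
ft_force: [-1.3, 0.1, -3.3]
grip_width: 0.0449
gripper_force: 41.8
```

```bash
python3 - <<'E'
from h import *
to(.4546,.1486,.050,101)
E
```

```text
t 6.05 pos [0.4517 0.1488 0.1293] yaw 100.89 rz -0.11 shift cm after turn [-0.07  0.29  7.93] f [-1.3  0.1 -3.3] grip 0.0449 z [-0.0083 -0.0009 -1.    ]
```

Emit:
jog_arm(plan="0 0 0 0 0.2 2.5 255;0 0 0 0 0 2.5 255;0 0 0 0 0 1.6 255;0 0 0 0 0 0.8 255;0 0 0 0 0 0.4 255;0 0 0 0 0 0 255;0 0 0 0 0 0 80;0 0 0 0 0 0 80;0 0 0 0 0 0 80;0 0 0 0 0 0 80")

```text
time_s: 6.88
position: [0.4558, 0.1503, 0.056]
tool_rot: [[-0.19, 0.982, 0.001], [0.982, 0.19, 0.0], [-0.0, 0.001, -1.0]]
ft_force: [0.3, -0.8, 0.5]
grip_width: 0.0589
gripper_force: 0.0
```

Emit:
jog_arm(plan="0 0 0 0 0 -1.5 80;0 0 0 0 0 -3 80;0 0 0 0 0 -3.5 0;0 0 0 0 0 -4 0;0 0 0 0 0 -4 0;0 0 0 0 0 -1 0;0 0 0 0 0 0 0")

```text
time_s: 7.47
position: [0.4565, 0.1505, 0.2289]
tool_rot: [[-0.19, 0.982, 0.007], [0.982, 0.19, 0.001], [-0.001, 0.007, -1.0]]
ft_force: [-0.6, 0.7, -0.5]
grip_width: 0.0857
gripper_force: 0.0
```

```bash
cat >> h.py <<'E'
def jars():
    im=img("top"); P=cloud(im)
    m=((P[...,2]>.08)&(P[...,2]<.104)&(P[...,0]>.35)&(P[...,0]<.7)&(P[...,1]>-.3)&(P[...,1]<.25)).astype(np.uint8)
    n,l,st,c=cv2.connectedComponentsWithStats(m)
    for i in range(1,n):
        if st[i,4]>60:
            q=P[l==i]; (cx,cy),r=cv2.minEnclosingCircle(q[:,:2].astype(np.float32)); print("jar?",st[i,4],np.median(q,0),round(cx,4),round(cy,4),round(r,3))
    return im
E
python3 - <<'E'
from h import *
to(.625,-.224,.043,101)
save(jars(),"t2")
E
```

```text
t 7.47 pos [0.4565 0.1505 0.2289] yaw 100.96 rz -0.04 shift cm after turn [-39.97   9.4   18.59] f [-0.6  0.7 -0.5] grip 0.0857 z [ 0.0075  0.0006 -1.    ]
jar? 387 [ 0.6252 -0.2238  0.0899] 0.6249 -0.2253 0.023
jar? 420 [0.4573 0.1503 0.0958] 0.4567 0.1519 0.023
jar? 399 [ 0.4336 -0.2048  0.0898] 0.4338 -0.2056 0.023
```

First jar is standing in its cell (lid at 0.096). Next is jar B.

Emit:
jog_arm(plan="0 0 0 -2 0.5 0 0;0 0 0 -3.5 0.8 0 0;0 0 0 -3.5 0.8 0 0;0 0 0 -3.5 0.8 0 0;0 0 0 -3.5 0.8 0 0;0 0 0 -3.5 0.8 0 0;0 0 0 -3.5 0.8 0 0;0 0 0 -3.5 0.8 0 0;0 0 0 -3.5 0.8 0 0;0 0 0 -3.5 0.8 0 0")

```text
time_s: 8.35
position: [0.5945, -0.1656, 0.2233]
tool_rot: [[-0.19, 0.982, -0.003], [0.982, 0.19, 0.002], [0.002, -0.003, -1.0]]
ft_force: [0.7, -0.1, 1.0]
grip_width: 0.0856
gripper_force: 0.0
```

Emit:
jog_arm(plan="0 0 0 -3.5 0.9 0 0;0 0 0 -3 0.8 0 0;0 0 0 0 0 3 0;0 0 0 0 0 3 0;0 0 0 0 0 0 0")

```text
time_s: 8.77
position: [0.6209, -0.2237, 0.1571]
tool_rot: [[-0.189, 0.982, -0.012], [0.982, 0.189, 0.007], [0.009, -0.011, -1.0]]
ft_force: [-0.8, 0.2, -2.4]
grip_width: 0.0854
gripper_force: 0.0
```

```bash
python3 - <<'E'
from h import *
to(.625,-.2245,.043,101)
E
```

```text
t 8.77 pos [ 0.6209 -0.2237  0.1571] yaw 100.89 rz -0.11 shift cm after turn [-0.16  0.38 11.41] f [-0.8  0.2 -2.4] grip 0.0854 z [-0.0123  0.0072 -0.9999]
```

Emit:
jog_arm(plan="0 0 0 -0.1 0.2 3 0;0 0 0 0 0 3 0;0 0 0 0 0 2.6 0;0 0 0 0 0 1.5 0;0 0 0 0 0 0.9 0;0 0 0 0 0 0 0;0 0 0 0 0 0 255;0 0 0 0 0 0 255;0 0 0 0 0 0 255;0 0 0 0 0 0 255")

```text
time_s: 9.6
position: [0.6263, -0.2255, 0.057]
tool_rot: [[-0.19, 0.982, 0.002], [0.982, 0.19, -0.001], [-0.002, 0.002, -1.0]]
ft_force: [-0.8, 0.1, 2.4]
grip_width: 0.0445
gripper_force: 40.4
```

Emit:
jog_arm(plan="0 0 0 0 0 0 255;0 0 0 0 0 0 255;0 0 0 0 0 -1 255;0 0 0 0 0 -2 255;0 0 0 0 0 -3 255;0 0 0 0 0 -4 255;0 0 0 0 0 -4 255;0 0 0 0 0 -2 255;0 0 0 0 0 0 255;0 0 0 0 0 0 255")

```text
time_s: 10.43
position: [0.6259, -0.2251, 0.2166]
tool_rot: [[-0.19, 0.982, 0.002], [0.982, 0.19, -0.001], [-0.001, 0.002, -1.0]]
ft_force: [-0.1, -0.4, -2.0]
grip_width: 0.0441
gripper_force: 41.2
```

```bash
python3 - <<'E'
from h import *
to(.4413,.2174,.050,101)
E
```

```text
t 10.43 pos [ 0.6259 -0.2251  0.2166] yaw 100.95 rz -0.05 shift cm after turn [46.96 -9.67 16.66] f [-0.1 -0.4 -2. ] grip 0.0441 z [ 0.0019 -0.001  -1.    ]
```

Emit:
jog_arm(plan="0 0 0 2 -0.4 0 255;0 0 0 3.5 -0.7 0 255;0 0 0 3.5 -0.7 0 255;0 0 0 3.5 -0.7 0 255;0 0 0 3.5 -0.7 0 255;0 0 0 3.5 -0.7 0 255;0 0 0 3.5 -0.7 0 255;0 0 0 3.5 -0.7 0 255;0 0 0 3.5 -0.7 0 255;0 0 0 3.5 -0.7 0 255")

```text
time_s: 11.27
position: [0.4945, 0.0924, 0.2137]
tool_rot: [[-0.19, 0.982, -0.004], [0.982, 0.19, 0.0], [0.001, -0.004, -1.0]]
ft_force: [1.1, 0.4, -1.9]
grip_width: 0.0443
gripper_force: 41.2
```

Emit:
jog_arm(plan="0 0 0 3.5 -0.7 0 255;0 0 0 3.5 -0.7 0 255;0 0 0 3.5 -0.7 0 255;0 0 0 2.5 -0.8 0 255;0 0 0 0 0 2 255;0 0 0 0 0 3 255;0 0 0 0 0 2 255;0 0 0 0 0 0 255;0 0 0 0 0 0 255")

```text
time_s: 12.02
position: [0.4424, 0.2129, 0.1443]
tool_rot: [[-0.19, 0.982, -0.004], [0.982, 0.19, -0.001], [-0.0, -0.004, -1.0]]
ft_force: [0.4, -0.1, -0.6]
grip_width: 0.0443
gripper_force: 41.3
```

```bash
python3 - <<'E'
from h import *
to(.4413,.2174,.063,101)
E
```

```text
t 12.02 pos [0.4424 0.2129 0.1443] yaw 100.95 rz -0.05 shift cm after turn [ 0.46 -0.02  8.13] f [ 0.4 -0.1 -0.6] grip 0.0443 z [-0.0039 -0.0008 -1.    ]
```

Emit:
jog_arm(plan="0 0 0 0.3 0 2 255;0 0 0 0 0 2.5 255;0 0 0 0 0 2 255;0 0 0 0 0 1 255;0 0 0 0 0 0.4 255;0 0 0 0 0 0 255;0 0 0 0 0 0 255;0 0 0 0 0 0 80;0 0 0 0 0 0 80;0 0 0 0 0 0 80")

```text
time_s: 12.85
position: [0.4431, 0.2162, 0.0671]
tool_rot: [[-0.19, 0.982, 0.002], [0.982, 0.19, 0.0], [0.0, 0.002, -1.0]]
ft_force: [0.7, -0.4, 0.2]
grip_width: 0.0588
gripper_force: 0.0
```

Emit:
jog_arm(plan="0 0 0 0 0 0 80;0 0 0 0 0 -1.5 80;0 0 0 0 0 -3 80;0 0 0 0 0 -3.5 80;0 0 0 0 0 -4 0;0 0 0 0 0 -4 0;0 0 0 0 0 0 0;0 0 0 0 0 0 0")

```text
time_s: 13.52
position: [0.4433, 0.2162, 0.2283]
tool_rot: [[-0.19, 0.982, 0.005], [0.982, 0.19, 0.001], [0.0, 0.005, -1.0]]
ft_force: [-1.0, -0.0, -0.5]
grip_width: 0.0858
gripper_force: 0.0
```

```bash
python3 - <<'E'
from h import *
to(.4337,-.205,.043,101)
jars()
E
```

```text
t 13.52 pos [0.4433 0.2162 0.2283] yaw 100.95 rz -0.05 shift cm after turn [-41.17  -8.98  18.53] f [-1.  -0.  -0.5] grip 0.0858 z [ 0.0048  0.001  -1.    ]
jar? 420 [0.4572 0.1502 0.0958] 0.4572 0.1514 0.023
jar? 398 [ 0.4335 -0.2047  0.0899] 0.4336 -0.2055 0.023
jar? 432 [0.4386 0.2058 0.0958] 0.4384 0.207 0.023
```

Emit:
jog_arm(plan="0 0 0 -2 -0.4 0 0;0 0 0 -3.5 -0.8 0 0;0 0 0 -3.5 -0.8 0 0;0 0 0 -3.5 -0.8 0 0;0 0 0 -3.5 -0.8 0 0;0 0 0 -3.5 -0.8 0 0;0 0 0 -3.5 -0.8 0 0;0 0 0 -3.5 -0.8 0 0;0 0 0 -3.5 -0.8 0 0;0 0 0 -3.5 -0.8 0 0")

```text
time_s: 14.4
position: [0.4307, -0.1287, 0.2248]
tool_rot: [[-0.19, 0.982, -0.003], [0.982, 0.19, 0.002], [0.002, -0.002, -1.0]]
ft_force: [0.8, -0.1, 0.9]
grip_width: 0.0854
gripper_force: 0.0
```

Emit:
jog_arm(plan="0 0 0 -3.5 -0.6 0 0;0 0 0 -3.5 -0.6 0 0;0 0 0 -0.6 0 0 0;0 0 0 0 0 3 0;0 0 0 0 0 3 0;0 0 0 0 0 0 0;0 0 0 0 0 0 0")

```text
time_s: 14.98
position: [0.4336, -0.2034, 0.1651]
tool_rot: [[-0.19, 0.982, -0.004], [0.982, 0.19, 0.003], [0.004, -0.003, -1.0]]
ft_force: [0.1, -0.1, 0.6]
grip_width: 0.0853
gripper_force: 0.0
```

```bash
python3 - <<'E'
from h import *
jars()
to(.4337,-.205,.048,101)
E
```

```text
jar? 420 [0.4573 0.1503 0.096 ] 0.4571 0.1519 0.023
jar? 434 [0.4386 0.2054 0.0957] 0.4386 0.2072 0.022
t 15.03 pos [ 0.4344 -0.2039  0.1665] yaw 100.97 rz -0.03 shift cm after turn [-0.1  -0.09 11.85] f [0.4 0.1 0.7] grip 0.0856 z [-0.0009  0.0008 -1.    ]
```

Emit:
jog_arm(plan="0 0 0 -0.1 0 3 0;0 0 0 0 0 3 0;0 0 0 0 0 3 0;0 0 0 0 0 1.8 0;0 0 0 0 0 1 0;0 0 0 0 0 0 0;0 0 0 0 0 0 255;0 0 0 0 0 0 255;0 0 0 0 0 0 255;0 0 0 0 0 0 255")

```text
time_s: 15.87
position: [0.435, -0.2056, 0.0496]
tool_rot: [[-0.19, 0.982, 0.002], [0.982, 0.19, -0.002], [-0.002, 0.001, -1.0]]
ft_force: [-1.3, -0.3, 5.8]
grip_width: 0.0448
gripper_force: 39.5
```

Emit:
jog_arm(plan="0 0 0 0 0 0 255;0 0 0 0 0 0 255;0 0 0 0 0 -1 255;0 0 0 0 0 -2 255;0 0 0 0 0 -3 255;0 0 0 0 0 -4 255;0 0 0 0 0 -4 255;0 0 0 0 0 -2 255;0 0 0 0 0 0 255;0 0 0 0 0 0 255")

```text
time_s: 16.7
position: [0.4346, -0.2051, 0.2092]
tool_rot: [[-0.19, 0.982, 0.002], [0.982, 0.19, -0.002], [-0.002, 0.002, -1.0]]
ft_force: [0.1, 0.8, -2.1]
grip_width: 0.0446
gripper_force: 41.2
```

```bash
python3 - <<'E'
from h import *
to(.5371,.1647,.056,101)
E
```

```text
t 16.7 pos [ 0.4346 -0.2051  0.2092] yaw 100.95 rz -0.05 shift cm after turn [34.35 17.12 15.32] f [ 0.1  0.8 -2.1] grip 0.0446 z [ 0.0019 -0.0016 -1.    ]
```

Emit:
jog_arm(plan="0 0 0 2 1 0 255;0 0 0 3.2 1.6 0 255;0 0 0 3.2 1.6 0 255;0 0 0 3.2 1.6 0 255;0 0 0 3.2 1.6 0 255;0 0 0 3.2 1.6 0 255;0 0 0 3.2 1.6 0 255;0 0 0 3.2 1.6 0 255;0 0 0 3.2 1.6 0 255;0 0 0 3.2 1.6 0 255")

```text
time_s: 17.53
position: [0.5266, 0.1283, 0.2065]
tool_rot: [[-0.19, 0.982, -0.004], [0.982, 0.19, -0.0], [0.001, -0.003, -1.0]]
ft_force: [1.0, -0.5, -1.8]
grip_width: 0.0446
gripper_force: 41.2
```

Emit:
jog_arm(plan="0 0 0 2.5 1.2 0 255;0 0 0 1.1 0.6 0 255;0 0 0 0 0 0 255;0 0 0 0 0 2 255;0 0 0 0 0 3 255;0 0 0 0 0 2 255;0 0 0 0 0 0 255;0 0 0 0 0 0 255")

```text
time_s: 18.2
position: [0.5376, 0.1642, 0.1376]
tool_rot: [[-0.189, 0.982, -0.003], [0.982, 0.189, -0.0], [0.0, -0.003, -1.0]]
ft_force: [0.8, -0.0, -1.5]
grip_width: 0.045
gripper_force: 41.2
```

```bash
python3 - <<'E'
from h import *
to(.5371,.1647,.056,101)
im=img("side");save(im,"s2")
E
```

```text
t 18.2 pos [0.5376 0.1642 0.1376] yaw 100.88 rz -0.12 shift cm after turn [ 0.06 -0.04  8.16] f [ 0.8 -0.  -1.5] grip 0.045 z [-0.0029 -0.0005 -1.    ]
```

View pics/s2.png

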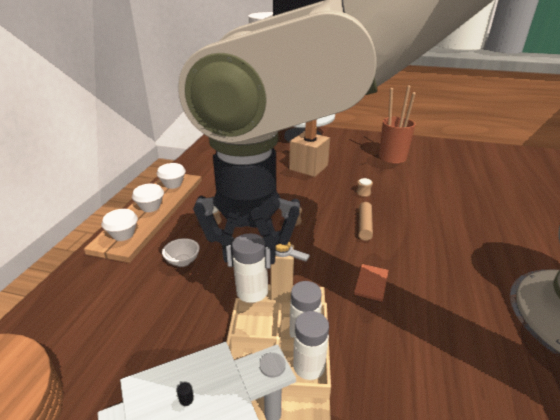

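The held jar at (251,270) hangs upright over the +x, -y cell. The two placed jars, at (306,305) and (311,345), stand upright in theirs. Lowering it now.

Emit:
jog_arm(plan="0 0 0 0 0 2 255;0 0 0 0 0 2.5 255;0 0 0 0 0 2 255;0 0 0 0 0 1 255;0 0 0 0 0 0.5 255;0 0 0 0 0 0 255;0 0 0 0 0 0 255;0 0 0 0 0 0 80;0 0 0 0 0 0 80;0 0 0 0 0 0 80")

```text
time_s: 19.08
position: [0.5385, 0.1653, 0.0593]
tool_rot: [[-0.19, 0.982, 0.002], [0.982, 0.19, 0.0], [-0.0, 0.002, -1.0]]
ft_force: [0.2, 0.1, 0.7]
grip_width: 0.0588
gripper_force: 0.0
```

Emit:
jog_arm(plan="0 0 0 0 0 0 80;0 0 0 0 0 -1.5 80;0 0 0 0 0 -3 80;0 0 0 0 0 -3.5 80;0 0 0 0 0 -4 0;0 0 0 0 0 -4 0;0 0 0 0 0 0 0;0 0 0 0 0 0 0")

```text
time_s: 19.75
position: [0.5387, 0.1654, 0.2207]
tool_rot: [[-0.19, 0.982, 0.005], [0.982, 0.19, 0.001], [-0.001, 0.005, -1.0]]
ft_force: [-0.8, -0.1, -1.3]
grip_width: 0.0853
gripper_force: 0.0
```

```bash
python3 - <<'E'
from h import *
im=jars(); save(im,"t3")
to(.548,.352,.112,218.5)
E
```

```text
jar? 423 [0.5373 0.1634 0.0958] 0.537 0.1652 0.023
jar? 420 [0.4572 0.1504 0.0957] 0.4568 0.1517 0.023
jar? 72 [0.4408 0.1885 0.0942] 0.4396 0.1935 0.017
t 19.8 pos [0.538  0.1653 0.2187] yaw 100.95 rz -117.55 shift cm after turn [-12.41  13.99  10.67] f [-0.6 -0.1  0.2] grip 0.0855 z [ 0.0011  0.0001 -1.    ]
```

View pics/t3.png

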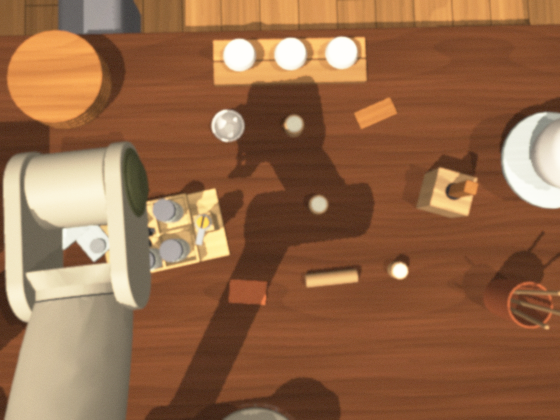

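All three jars are in their cells. Next: turn to yaw 218.5° and take the handle peg.

Emit:
jog_arm(plan="0 0 -7 0 0 0 0;0 0 -7 0 0 0 0;0 0 -7 0 0 0 0;0 0 -7 0 0 0 0;0 0 -7 0 0 0 0;0 0 -7 0 0 0 0;0 0 -7 0 0 0 0;0 0 -7 0 0 0 0;0 0 -7 0 0 0 0;0 0 -7 0 0 0 120")

```text
time_s: 20.63
position: [0.5375, 0.1652, 0.2165]
tool_rot: [[-0.988, 0.151, -0.003], [0.151, 0.988, -0.0], [0.003, -0.001, -1.0]]
ft_force: [0.5, -1.1, 0.3]
grip_width: 0.0755
gripper_force: 0.0
```

Emit:
jog_arm(plan="0 0 -7 0 0 0 120;0 0 -7 0 0 0 120;0 0 -7 0 0 0 120;0 0 -7 0 0 0 120;0 0 -7 0 0 0 120;0 0 -7 0 0 0 120;0 0 -5.5 0 0 0 120;0 0 0 -2.5 2.8 0 120;0 0 0 -2.5 2.8 0 120;0 0 0 -2.5 2.8 0 120")

```text
time_s: 21.47
position: [0.5441, 0.2786, 0.2166]
tool_rot: [[-0.784, -0.621, -0.003], [-0.621, 0.784, -0.001], [0.003, 0.001, -1.0]]
ft_force: [0.8, 0.5, 0.5]
grip_width: 0.0455
gripper_force: 0.0
```

Emit:
jog_arm(plan="0 0 0 -2.5 2.8 0 120;0 0 0 -2.4 2.8 0 120;0 0 0 0 0 2 120;0 0 0 0 0 3 120;0 0 0 0 0 0 120;0 0 0 0 0 0 120")

```text
time_s: 21.97
position: [0.5472, 0.3516, 0.1661]
tool_rot: [[-0.783, -0.622, -0.005], [-0.622, 0.783, -0.002], [0.005, 0.002, -1.0]]
ft_force: [0.3, 0.5, 0.5]
grip_width: 0.0455
gripper_force: 0.0
```

```bash
python3 - <<'E'
from h import *
to(.548,.352,.112,218.5)
im=img("wrist"); save(im,"w1")
for r in models.tip_of("wrist","keeper_handle"): print(r["confidence"],r["at"],world(im,*r["at"],.118))
print(env.observe()["q"])
E
```

```text
t 21.97 pos [0.5472 0.3516 0.1661] yaw -141.56 rz -0.06 shift cm after turn [-0.09 -0.01  5.41] f [0.3 0.5 0.5] grip 0.0455 z [-0.0053 -0.0022 -1.    ]
0.81 [285.2, 236.3] [0.5487 0.3542 0.118 ]
[  22.2825   34.6349   62.4036    0.0005   82.9084 -106.1345]
```

View pics/w1.png

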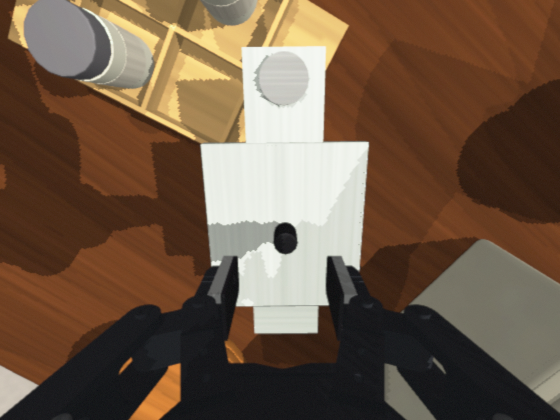

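The peg at (285,237) is centred between the fingers. Down, and close gently.

Emit:
jog_arm(plan="0 0 0 -0.1 0 2 120;0 0 0 0 0 2 120;0 0 0 0 0 1 120;0 0 0 0 0 0.5 120;0 0 0 0 0 0 120;0 0 0 0 0 0 255;0 0 0 0 0 0 255;0 0 0 0 0 0 255;0 0 0 0 0 0 255;0 0 0 0 0 0 255", grip_force=20)

```text
time_s: 22.9
position: [0.5494, 0.3529, 0.1147]
tool_rot: [[-0.783, -0.622, 0.002], [-0.622, 0.783, 0.001], [-0.003, -0.001, -1.0]]
ft_force: [-1.2, -0.0, 6.6]
grip_width: 0.0151
gripper_force: 20.4
```

```bash
python3 - <<'E'
from h import *
to(.548,.352,.112,218.5)
# arc rows: rotate k deg per row (rz=+k), chord in tool frame
from scipy.spatial.transform import Rotation as Ro
a0=np.arctan2(.352-.290,.548-.470)
for k in (5.,6.):
    u=np.radians(k); R=.0996
    d=R*np.array([np.cos(a0-u)-np.cos(a0),np.sin(a0-u)-np.sin(a0)]); y=a0+np.pi
    print(k,np.degrees(a0), d@[np.cos(y),np.sin(y)]*100, d@[np.sin(y),-np.cos(y)]*100)
print(car(0,0),car(0,.1))
E
```

```text
t 22.9 pos [0.5494 0.3529 0.1147] yaw -141.55 rz -0.05 shift cm after turn [0.17 0.01 0.27] f [-1.2 -0.   6.6] grip 0.0151 z [ 0.0023  0.0011 -1.    ]
5.0 38.48019824834299 0.03790080700621401 -0.8680711977666757
6.0 38.48019824834299 0.05456192213199729 -1.0411034941458295
(np.float64(0.489), np.float64(0.192)) (np.float64(0.46991910046234553), np.float64(0.2901627183447664))
```

Emit:
jog_arm(plan="0 0 5 0.04 -0.87 0 255;0 0 5 0.04 -0.87 0 255;0 0 5 0.04 -0.87 0 255;0 0 5 0.04 -0.87 0 255;0 0 5 0.04 -0.87 0 255;0 0 5 0.04 -0.87 0 255;0 0 5 0.04 -0.87 0 255;0 0 5 0.04 -0.87 0 255;0 0 5 0.04 -0.87 0 255;0 0 5 0.04 -0.87 0 255")

```text
time_s: 23.73
position: [0.5682, 0.2706, 0.1147]
tool_rot: [[-0.979, 0.204, 0.001], [0.204, 0.979, 0.001], [-0.001, 0.001, -1.0]]
ft_force: [-4.5, 2.0, 8.6]
grip_width: 0.0149
gripper_force: 20.6
```

```bash
python3 - <<'E'
from h import *
to(.489,.192,.114,101)
p=np.array(env.observe()["position"])[:2]-[.4699,.2902]; print(np.hypot(*p),np.degrees(np.arctan2(p[1],p[0])))
E
```

```text
t 23.73 pos [0.5682 0.2706 0.1147] yaw 168.22 rz 67.22 shift cm after turn [-6.21 -9.27  0.07] f [-4.5  2.   8.6] grip 0.0149 z [ 0.0009  0.0011 -1.    ]
0.10021833843966219 -11.261232768729311
```

Emit:
jog_arm(plan="0 0 5 0.04 -0.87 0 255;0 0 5 0.04 -0.87 0 255;0 0 5 0.04 -0.87 0 255;0 0 5 0.04 -0.87 0 255;0 0 5 0.04 -0.87 0 255;0 0 5 0.04 -0.87 0 255;0 0 5 0.04 -0.87 0 255;0 0 5 0.04 -0.87 0 255;0 0 5 0.04 -0.87 0 255;0 0 5 0.04 -0.87 0 255")

```text
time_s: 24.57
position: [0.518, 0.2033, 0.1147]
tool_rot: [[-0.473, 0.881, 0.002], [0.881, 0.473, 0.002], [0.0, 0.003, -1.0]]
ft_force: [-1.8, 4.1, 8.0]
grip_width: 0.0151
gripper_force: 20.5
```

Emit:
jog_arm(plan="0 0 5 0.04 -0.87 0 255;0 0 5 0.04 -0.87 0 255;0 0 5 0.04 -0.87 0 255;0 0 2 0 -0.4 0 255;0 0 0 0 0 0 255;0 0 0 0 0 0 255")

```text
time_s: 25.07
position: [0.4898, 0.1931, 0.1146]
tool_rot: [[-0.199, 0.98, 0.002], [0.98, 0.199, 0.001], [0.001, 0.002, -1.0]]
ft_force: [-2.6, 1.6, 8.4]
grip_width: 0.0147
gripper_force: 20.6
```

```bash
python3 - <<'E'
from h import *
to(.489,.192,.114,101)
p=np.array(env.observe()["position"])[:2]-[.4699,.2902]; print(np.hypot(*p),np.degrees(np.arctan2(p[1],p[0])))
E
```

```text
t 25.07 pos [0.4898 0.1931 0.1146] yaw 101.45 rz 0.45 shift cm after turn [-0.09 -0.1   0.06] f [-2.6  1.6  8.4] grip 0.0147 z [ 0.0019  0.0009 -1.    ]
0.0991342622757061 -78.44284724996943
```

Emit:
jog_arm(plan="0 0 0.5 0 -0.4 0 255;0 0 0 0 0 0 255;0 0 0 0 0 0 255;0 0 0 0 0 0 120;0 0 0 0 0 0 120;0 0 0 0 0 0 120;0 0 0 0 0 -2 120;0 0 0 0 0 -3 120;0 0 0 0 0 -4 120;0 0 0 0 0 -4 60")

```text
time_s: 25.9
position: [0.4849, 0.1916, 0.2444]
tool_rot: [[-0.19, 0.982, -0.002], [0.982, 0.19, -0.001], [-0.0, -0.003, -1.0]]
ft_force: [0.9, -0.5, 1.5]
grip_width: 0.056
gripper_force: 0.0
```

Emit:
jog_arm(plan="0 0 7 -1 0 0 60;0 0 7 0 0 0 60;0 0 7 0 0 0 60;0 0 7 0 0 0 60;0 0 1.5 0 0 0 60;0 0 0 0 0 0 60")

```text
time_s: 26.4
position: [0.4873, 0.1819, 0.2432]
tool_rot: [[0.319, 0.948, -0.001], [0.948, -0.319, -0.0], [-0.0, -0.001, -1.0]]
ft_force: [0.7, -0.3, 0.2]
grip_width: 0.0653
gripper_force: 0.0
```

```bash
python3 - <<'E'
from h import *
to(.56,-.4215,.240,72.3)
im=img("top"); P=cloud(im)
m=(P[...,2]>.1)&(P[...,2]<.115)&(P[...,0]>.4)&(P[...,0]<.65)&(P[...,1]>.05)&(P[...,1]<.4); print(m.sum(), cv2.minAreaRect(P[m][:,:2].astype(np.float32)))
E
```

```text
t 26.4 pos [0.4873 0.1819 0.2432] yaw 71.39 rz -0.91 shift cm after turn [-55.27  25.27   0.32] f [ 0.7 -0.3  0.2] grip 0.0653 z [-0.0007 -0.0002 -1.    ]
3315 ((0.49730342626571655, 0.15421926975250244), (0.11499731242656708, 0.18056339025497437), 17.09918785095215)
```

Emit:
jog_arm(plan="0 0 -0.9 -2.5 1.1 0 60;0 0 0 -3.5 1.6 0 60;0 0 0 -3.5 1.6 0 60;0 0 0 -3.5 1.6 0 60;0 0 0 -3.5 1.6 0 60;0 0 0 -3.5 1.6 0 60;0 0 0 -3.5 1.6 0 60;0 0 0 -3.5 1.6 0 60;0 0 0 -3.5 1.6 0 60;0 0 0 -3.5 1.6 0 60")

```text
time_s: 27.28
position: [0.5315, -0.1909, 0.2433]
tool_rot: [[0.302, 0.953, -0.0], [0.953, -0.302, 0.0], [0.0, -0.0, -1.0]]
ft_force: [1.4, 0.3, 0.8]
grip_width: 0.0652
gripper_force: 0.0
```

Emit:
jog_arm(plan="0 0 0 -3.5 1.6 0 60;0 0 0 -3.5 1.6 0 60;0 0 0 -3.5 1.6 0 60;0 0 0 -3.5 1.6 0 60;0 0 0 -3 1.4 0 60;0 0 0 -3 1.4 0 60;0 0 0 -1 0.6 0 60;0 0 0 0 0 0 60;0 0 0 0 0 0 60")

```text
time_s: 28.03
position: [0.5614, -0.4188, 0.2425]
tool_rot: [[0.303, 0.953, -0.001], [0.953, -0.303, 0.001], [0.001, -0.001, -1.0]]
ft_force: [-0.1, 0.5, 0.2]
grip_width: 0.0652
gripper_force: 0.0
```

```bash
python3 - <<'E'
from h import *
im=img("top")
P=cloud(im)
m=(P[...,2]>.1)&(P[...,2]<.115)&(P[...,0]>.4)&(P[...,0]<.65)&(P[...,1]>.05)&(P[...,1]<.4); print(m.sum(), cv2.minAreaRect(P[m][:,:2].astype(np.float32)))
c=im["pixels"][185:285,60:240]; cv2.imwrite("pics/c3.png",cv2.resize(c[:,:,::-1],None,fx=4,fy=4,interpolation=cv2.INTER_CUBIC))
im=img("wrist"); save(im,"w2"); P=cloud(im)
m=(P[...,2]>.155)&(P[...,2]<.17)&(np.hypot(P[...,0]-.56,P[...,1]+.42)<.05); print(m.sum(), np.median(P[m],0),cv2.minAreaRect(P[m][:,:2].astype(np.float32)))
to(.56,-.4215,.114,72.3)
E
```

```text
4913 ((0.4902328848838806, 0.18749913573265076), (0.11008185893297195, 0.2471301406621933), 10.871655464172363)
954 [ 0.5608 -0.4192  0.1657] ((0.5602543950080872, -0.421069860458374), (0.023507870733737946, 0.023724813014268875), 72.26133728027344)
t 28.13 pos [ 0.5617 -0.4176  0.2436] yaw 72.44 rz 0.14 shift cm after turn [-0.42 -0.04 12.96] f [ 0.3  0.3 -0.9] grip 0.0651 z [-0.      0.0004 -1.    ]
```

View pics/c3.png

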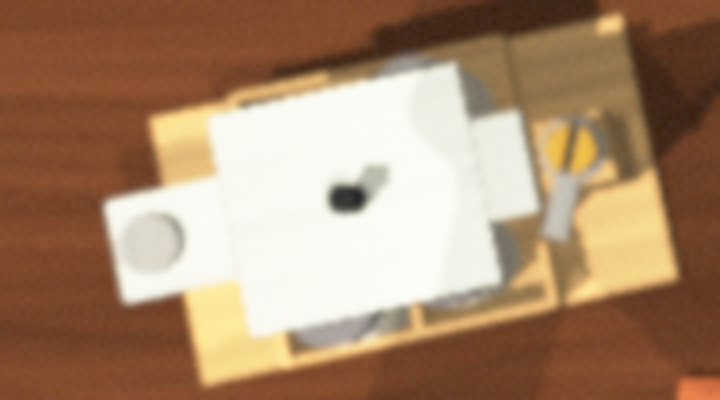

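View pics/w2.png

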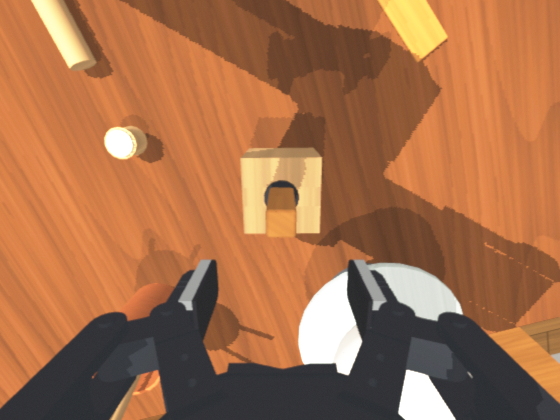

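Top crop: the bar is shut over the lids (yaw 10.9°), with the tongue at (563,205) still clear. Wrist: the handle at (281,210) is square to the fingers. Grasping the driver.

Emit:
jog_arm(plan="0 0 0 -0.4 0 2 60;0 0 0 0 0 3 60;0 0 0 0 0 3 60;0 0 0 0 0 2.5 60;0 0 0 0 0 1.5 60;0 0 0 0 0 0.8 60;0 0 0 0 0 0 60;0 0 0 0 0 0 60;0 0 0 0 0 0 255;0 0 0 0 0 0 255", grip_force=60)

```text
time_s: 28.97
position: [0.5608, -0.4228, 0.117]
tool_rot: [[0.303, 0.953, 0.002], [0.953, -0.303, -0.002], [-0.001, 0.002, -1.0]]
ft_force: [0.2, 0.2, 0.8]
grip_width: 0.0417
gripper_force: 0.0
```

Emit:
jog_arm(plan="0 0 0 0 0 0 255;0 0 0 0 0 0 255;0 0 0 0 0 0 255;0 0 0 0 0 0 255;0 0 0 0 0 0 255")

```text
time_s: 29.38
position: [0.5605, -0.4229, 0.1163]
tool_rot: [[0.303, 0.953, 0.001], [0.953, -0.303, -0.001], [-0.001, 0.001, -1.0]]
ft_force: [-1.4, 1.2, 5.2]
grip_width: 0.0233
gripper_force: 59.2
```

```bash
python3 - <<'E'
from h import *
to(.56,-.4215,.30,72.3)
E
```

```text
t 29.38 pos [ 0.5605 -0.4229  0.1163] yaw 72.35 rz 0.05 shift cm after turn [  0.12  -0.09 -18.37] f [-1.4  1.2  5.2] grip 0.0233 z [ 0.0011 -0.0011 -1.    ]
```

Emit:
jog_arm(plan="0 0 0 0 0 -1 255;0 0 0 0 0 -2 255;0 0 0 0 0 -3 255;0 0 0 0 0 -3.5 255;0 0 0 0 0 -3.5 255;0 0 0 0 0 -2 255;0 0 0 0 0 -1 255;0 0 0 0 0 0 255;0 0 0 0 0 0 255")

```text
time_s: 30.13
position: [0.5602, -0.4225, 0.2751]
tool_rot: [[0.303, 0.953, -0.0], [0.953, -0.303, 0.0], [0.0, -0.0, -1.0]]
ft_force: [-0.3, -0.5, -0.9]
grip_width: 0.0234
gripper_force: 58.9
```

```bash
python3 - <<'E'
from h import *
to(.51,.0835,.276,72.3)
im=img("side"); T=np.array(im["world_from_camera"])
for r in models.tip_of("side","driver_tip"): print(r["confidence"],r["at"],world(im,*r["at"]),world(im,*r["at"],.165))
c=im["pixels"][40:180,240:400]; cv2.imwrite("pics/c4.png",cv2.resize(c[:,:,::-1],None,fx=4,fy=4,interpolation=cv2.INTER_CUBIC))
E
```

```text
t 30.13 pos [ 0.5602 -0.4225  0.2751] yaw 72.35 rz 0.05 shift cm after turn [ 46.68 -20.17  -0.09] f [-0.3 -0.5 -0.9] grip 0.0234 z [-0.0002  0.0002 -1.    ]
0.44 [282.5, 245.1] [0.5071 0.0899 0.1223] [0.4944 0.1423 0.165 ]
```

View pics/c4.png

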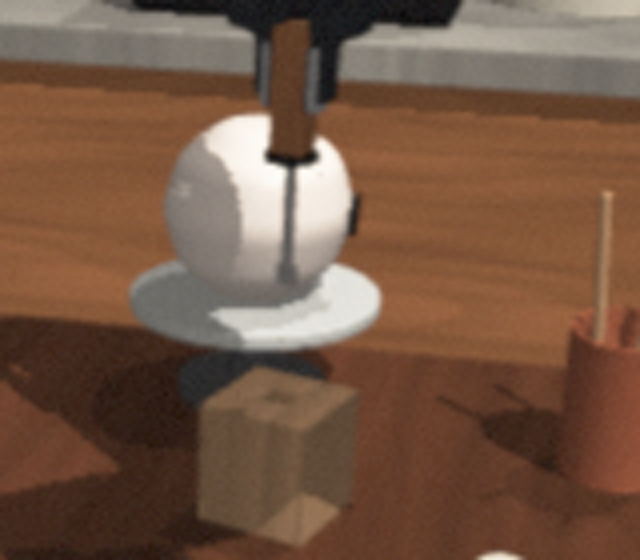

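Side crop: the driver hangs upright. Near (288,275) the blade shows wider than the shaft, so its width lies along the finger line (-18°). I'll check that again over the catch.

Emit:
jog_arm(plan="0 0 0 2 -0.9 0 255;0 0 0 3.4 -1.5 0 255;0 0 0 3.4 -1.5 0 255;0 0 0 3.4 -1.5 0 255;0 0 0 3.4 -1.5 0 255;0 0 0 3.4 -1.5 0 255;0 0 0 3.4 -1.5 0 255;0 0 0 3.4 -1.5 0 255;0 0 0 3.4 -1.5 0 255;0 0 0 3.4 -1.5 0 255")

```text
time_s: 31.07
position: [0.521, -0.0665, 0.2743]
tool_rot: [[0.303, 0.953, -0.002], [0.953, -0.303, 0.001], [0.0, -0.002, -1.0]]
ft_force: [0.7, 0.3, -1.3]
grip_width: 0.0236
gripper_force: 59.0
```

Emit:
jog_arm(plan="0 0 0 3.4 -1.4 0 255;0 0 0 3.4 -1.4 0 255;0 0 0 3.4 -1.4 0 255;0 0 0 2.5 -1 0 255;0 0 0 1.4 -0.5 0 255;0 0 -5.4 0 0 0 255;0 0 0 0 0 0 255;0 0 0 0 0 0 255")

```text
time_s: 31.73
position: [0.5101, 0.0833, 0.2745]
tool_rot: [[0.214, 0.977, -0.002], [0.977, -0.214, -0.0], [-0.0, -0.002, -1.0]]
ft_force: [-0.1, -0.4, -0.8]
grip_width: 0.0231
gripper_force: 59.1
```

```bash
python3 - <<'E'
from h import *
to(.51,.0835,.276,77.7)
im=img("side")
for r in models.tip_of("side","driver_tip"): print(r["confidence"],r["at"],world(im,*r["at"]))
s=env.observe(); print(s["q"])
c=im["pixels"][130:280,220:360]; cv2.imwrite("pics/c5.png",cv2.resize(c[:,:,::-1],None,fx=4,fy=4,interpolation=cv2.INTER_CUBIC))
im=img("wrist");save(im,"w3")
for q in ("driver_tip","catch_slot"):
    for r in models.tip_of("wrist",q): print(q,r["confidence"],r["at"],world(im,*r["at"]))
E
```

```text
t 31.73 pos [0.5101 0.0833 0.2745] yaw 77.63 rz -0.07 shift cm after turn [ 0.02 -0.01 -0.15] f [-0.1 -0.4 -0.8] grip 0.0231 z [-0.0017 -0.     -1.    ]
0.61 [282.8, 221.1] [0.5084 0.0844 0.1645]
[-3.9148 16.8441 74.6015 -0.004  88.6111  8.5018]
driver_tip 0.96 [280.1, 210.6] [0.5111 0.0876 0.1919]
catch_slot 0.7 [280.6, 190.9] [0.5103 0.084  0.1162]
```

View pics/c5.png

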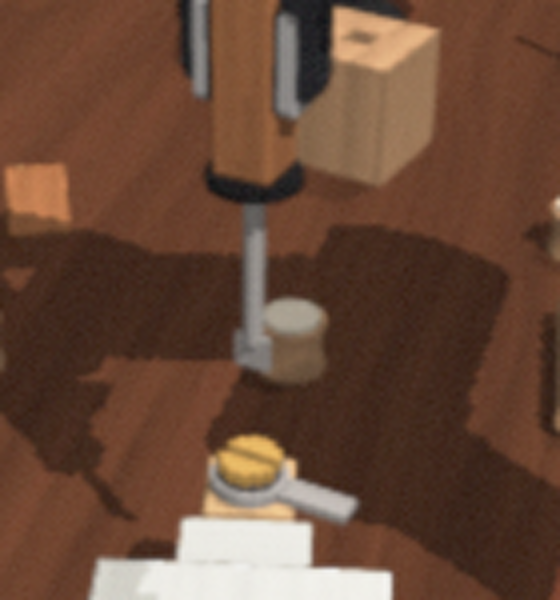

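View pics/w3.png

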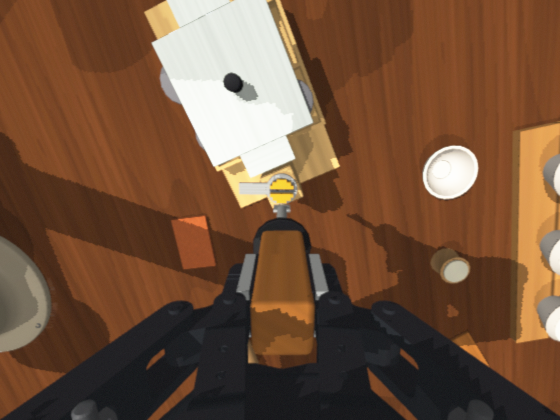

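The blade lies parallel to the slot in both views: blade (254,350) and slot (250,460) in the crop, the slot at row 190 in the wrist view. Now I'll measure the offset between blade and slot across the slot.

```bash
python3 - <<'E'
from h import *
s=env.observe(); R=np.array(s["tool_rot"]); p=np.array(s["position"])
for n in ("wrist","side","top"):
    im=img(n); P=cloud(im); L=(P-p)@R   # tool frame: x across slot, y along slot
    c=np.array(im["world_from_camera"])[:3,3]; print(n,"cam in tool",(c-p)@R)
    rad=np.hypot(L[...,0],L[...,1])
    for lo,hi,nm in ((.166,.176,"blade"),(.176,.186,"shaft"),(.186,.193,"shaft2")):
        m=(P[...,2]>lo-.003)&(P[...,2]<hi)&(rad<.02)
        if m.sum()>3: q=L[m]; print(nm,m.sum(),q.mean(0),q.min(0),q.max(0))
    m=(P[...,2]>.1185)&(P[...,2]<.124)&(rad<.022)
    k,l,st,ce=cv2.connectedComponentsWithStats(m.astype(np.uint8),connectivity=4)
    for i in range(1,k):
        if st[i,4]>15: q=L[l==i]; print("head",st[i,4],q.mean(0),q.min(0),q.max(0))
    m=(P[...,2]>.112)&(P[...,2]<.118)&(rad<.009)
    if m.sum(): print("floor",m.sum(),L[m].mean(0),L[m].min(0),L[m].max(0))
E
```

```text
wrist cam in tool [ 0.0792  0.0011 -0.1438]
blade 42 [0.0019 0.0008 0.1043] [ 0.0016 -0.0065  0.0994] [0.0022 0.0073 0.1083]
shaft 67 [0.0024 0.0003 0.0959] [-0.0001 -0.0063  0.0898] [0.0049 0.0072 0.1021]
shaft2 33 [0.0038 0.0002 0.087 ] [ 0.0008 -0.0035  0.0825] [0.0049 0.0037 0.0919]
head 184 [ 0.0094 -0.0002  0.1531] [ 0.0054 -0.0116  0.1514] [0.0148 0.0114 0.1564]
head 188 [-0.0036 -0.0002  0.1532] [-0.0094 -0.0118  0.1514] [0.0004 0.0115 0.1566]
floor 67 [0.0014 0.0001 0.1591] [-0.0003 -0.0089  0.1577] [0.0032 0.0086 0.1603]
side cam in tool [ 0.444  -0.2178 -0.233 ]
blade 50 [ 0.0017 -0.0028  0.1043] [-0.0003 -0.0096  0.0993] [0.004  0.005  0.1099]
shaft 51 [ 0.0026 -0.0033  0.0962] [-0.0003 -0.0097  0.0895] [0.0053 0.005  0.1021]
shaft2 26 [ 0.0036 -0.0036  0.0872] [ 0.0006 -0.0062  0.0823] [0.0053 0.0002 0.0921]
head 141 [ 0.0037 -0.0036  0.1533] [-0.0096 -0.0148  0.1512] [0.0159 0.0086 0.1564]
floor 2 [-0.0017 -0.0008  0.1576] [-0.0019 -0.0072  0.1573] [-0.0015  0.0055  0.158 ]
top cam in tool [-0.1313 -0.006  -0.6945]
```

Emit:
jog_arm(plan="0 0 0 0.22 -0.05 1 255;0 0 0 0 0 1.4 255;0 0 0 0 0 0.7 255;0 0 0 0 0 0.3 255;0 0 0 0 0 0 255;0 0 0 0 0 0 255;0 0 0 0 0 0 255")

```text
time_s: 32.72
position: [0.5107, 0.0855, 0.242]
tool_rot: [[0.212, 0.977, 0.001], [0.977, -0.212, -0.0], [0.0, 0.001, -1.0]]
ft_force: [-0.2, -0.5, -2.1]
grip_width: 0.0235
gripper_force: 59.1
```

```bash
python3 - <<'E'
from h import *
to(.51,.0835,.2263,77.7)
s=env.observe(); R=np.array(s["tool_rot"]); p=np.array(s["position"])
im=img("wrist"); P=cloud(im); L=(P-p)@R; zt=p[2]-.1113; print("tip z",zt)
rad=np.hypot(L[...,0],L[...,1])
for lo,hi,nm in ((zt+.003,zt+.013,"blade"),(zt+.015,zt+.03,"shaft")):
    m=(P[...,2]>lo)&(P[...,2]<hi)&(rad<.012)
    if m.sum()>3: q=L[m]; print(nm,m.sum(),q.mean(0),q.min(0),q.max(0))
m=(P[...,2]>.1185)&(P[...,2]<.1235)&(rad<.022)
q=L[m]; print("head",m.sum(),q.min(0),q.max(0))
k,l,st,ce=cv2.connectedComponentsWithStats(m.astype(np.uint8),connectivity=4)
for i in range(1,k):
    if st[i,4]>15: q=L[l==i]; print("head",st[i,4],q.mean(0),q.min(0),q.max(0))
E
```

```text
t 32.72 pos [0.5107 0.0855 0.242 ] yaw 77.74 rz 0.04 shift cm after turn [-0.21 -0.02  1.57] f [-0.2 -0.5 -2.1] grip 0.0235 z [ 0.0012 -0.0001 -1.    ]
tip z 0.13068602764571285
blade 42 [0.0019 0.0003 0.1035] [ 0.0015 -0.0064  0.0983] [0.0024 0.0073 0.1081]
shaft 67 [0.0033 0.0003 0.0898] [ 0.0001 -0.0061  0.0814] [0.0048 0.0071 0.0962]
head 294 [-0.0117 -0.0114  0.1185] [0.0122 0.0114 0.1234]
head 224 [ 0.0066 -0.0001  0.1199] [ 0.0023 -0.0113  0.1187] [0.0122 0.0113 0.1234]
head 35 [-0.0054 -0.009   0.1202] [-0.0097 -0.0114  0.1187] [-0.0026 -0.006   0.1223]
head 30 [-0.0058  0.0088  0.1203] [-0.0099  0.005   0.1185] [-0.0026  0.0114  0.1234]
```

Emit:
jog_arm(plan="0 0 0 -0.06 0 0.3 255;0 0 0 0 0 0.4 255;0 0 0 0 0 0.3 255;0 0 0 0 0 0.2 255;0 0 0 0 0 0 255;0 0 0 0 0 0 255")

```text
time_s: 33.27
position: [0.5102, 0.085, 0.2292]
tool_rot: [[0.212, 0.977, -0.0], [0.977, -0.212, 0.0], [-0.0, -0.0, -1.0]]
ft_force: [0.5, 0.0, -1.1]
grip_width: 0.0234
gripper_force: 59.1
```

Emit:
jog_arm(plan="0 0 0 0 0 0.2 255;0 0 0 0 0 0.2 255;0 0 0 0 0 0 255;0 0 0 0 0 0 255")

```text
time_s: 33.6
position: [0.5105, 0.085, 0.2261]
tool_rot: [[0.212, 0.977, 0.001], [0.977, -0.212, -0.0], [0.0, 0.001, -1.0]]
ft_force: [-0.1, 0.3, 6.0]
grip_width: 0.0233
gripper_force: 60.0
```

```bash
python3 - <<'E'
from h import *
to(.51,.0835,.2263,77.7)
E
```

```text
t 33.6 pos [0.5105 0.085  0.2261] yaw 77.75 rz 0.05 shift cm after turn [-0.16 -0.01 -0.02] f [-0.1  0.3  6. ] grip 0.0233 z [ 0.0015 -0.0001 -1.    ]
```

The blade has bottomed in the slot (6 N, tip at about 0.115). Turning clockwise.

Emit:
jog_arm(plan="0 0 3 0 0 0 255;0 0 5 0 0 0 255;0 0 5 0 0 0 255;0 0 5 0 0 0 255;0 0 5 0 0 0 255;0 0 5 0 0 0 255;0 0 5 0 0 0 255;0 0 5 0 0 0 255;0 0 5 0 0 0 255;0 0 5 0 0 0 255")

```text
time_s: 34.43
position: [0.5103, 0.0847, 0.2261]
tool_rot: [[0.87, 0.493, 0.001], [0.493, -0.87, -0.001], [0.0, 0.001, -1.0]]
ft_force: [-2.1, -2.2, 6.2]
grip_width: 0.0232
gripper_force: 60.0
```

Emit:
jog_arm(plan="0 0 5 0 0 0 255;0 0 5 0 0 0 255;0 0 5 0 0 0 255;0 0 4 0 0 0 255;0 0 3 0 0 0 255;0 0 0 0 0 0 255;0 0 0 0 0 0 255")

```text
time_s: 35.02
position: [0.5101, 0.0846, 0.2261]
tool_rot: [[0.991, 0.135, 0.0], [0.135, -0.991, -0.001], [0.0, 0.001, -1.0]]
ft_force: [-3.0, -1.8, 6.3]
grip_width: 0.0233
gripper_force: 60.1
```

```bash
python3 - <<'E'
from h import *
to(.5105,.085,.2261,0)
print(env.observe()["wrist_torque"])
im=img("wrist"); save(im,"w4")
E
```

```text
t 35.02 pos [0.5101 0.0846 0.2261] yaw 7.74 rz 7.74 shift cm after turn [ 0.04 -0.04  0.  ] f [-3.  -1.8  6.3] grip 0.0233 z [ 0.0004 -0.0011 -1.    ]
[-0.5209  0.7451  0.0789]
```

View pics/w4.png

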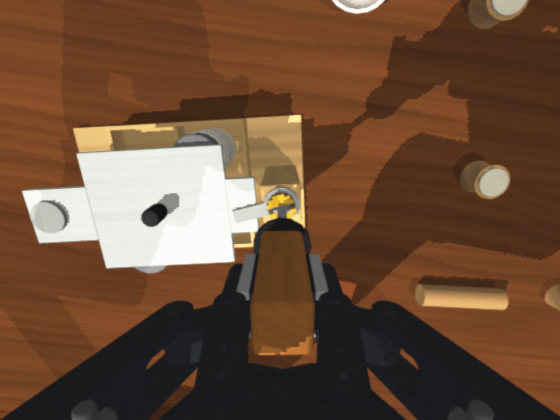

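The tongue at (235,213) now lies over the bar's end but is still some 10° short; the torque of 0.08 N·m is just friction. Turning further.

Emit:
jog_arm(plan="0 0 3 0 0 0 255;0 0 3 0 0 0 255;0 0 3 0 0 0 255;0 0 3 0 0 0 255;0 0 0 0 0 0 255;0 0 0 0 0 0 255")

```text
time_s: 35.57
position: [0.51, 0.0847, 0.2261]
tool_rot: [[0.997, -0.074, 0.0], [-0.074, -0.997, -0.001], [0.0, 0.001, -1.0]]
ft_force: [-3.2, -1.1, 7.1]
grip_width: 0.0235
gripper_force: 60.2
```

```bash
python3 - <<'E'
from h import *
to(.5105,.085,.2261,0)
print(env.observe()["wrist_torque"])
im=img("wrist"); P=cloud(im)
d=np.hypot(P[...,0]-.510,P[...,1]-.0843); m=(P[...,2]>.109)&(P[...,2]<.1195)&(d>.016)&(d<.05)
q=P[m][:,:2]; print(m.sum(),np.degrees(np.arctan2(*(np.median(q,0)-[.510,.0843])[::-1])), q.min(0),q.max(0),np.median(P[m][:,2]))
E
```

```text
t 35.57 pos [0.51   0.0847 0.2261] yaw -4.26 rz -4.26 shift cm after turn [ 0.05 -0.03 -0.  ] f [-3.2 -1.1  7.1] grip 0.0235 z [ 0.0001 -0.001  -1.    ]
[-0.4224  0.8761  0.0076]
612 94.47897542130205 [0.4824 0.0679] [0.5302 0.1325] 0.11189756979908483
```

```bash
python3 - <<'E'
from h import *
im=img("wrist"); c=im["pixels"][150:250,180:330]; cv2.imwrite("pics/c6.png",cv2.resize(c[:,:,::-1],None,fx=5,fy=5,interpolation=cv2.INTER_CUBIC))
P=cloud(im)
d=np.hypot(P[...,0]-.510,P[...,1]-.0843); m=(P[...,2]>.1095)&(P[...,2]<.1175)&(d>.02)&(d<.046)&(P[...,1]>.095)
k,l,st,ce=cv2.connectedComponentsWithStats(m.astype(np.uint8))
for i in range(1,k):
    if st[i,4]>30:
        q=P[l==i]; print(st[i],q.mean(0),cv2.minAreaRect(q[:,:2].astype(np.float32)),np.degrees(np.arctan2(q[:,1].mean()-.0843,q[:,0].mean()-.51)))
for (u,v) in ((30,210),(50,215)): print(world(im,u,v))
E
```

```text
[232 203  31  21 382] [0.5059 0.1164 0.112 ] ((0.5052273273468018, 0.1159726232290268), (0.013175208121538162, 0.025955071672797203), 11.059328079223633) 97.35335789162731
[0.4949 0.4062 0.001 ]
[0.4864 0.383  0.0009]
```

View pics/c6.png

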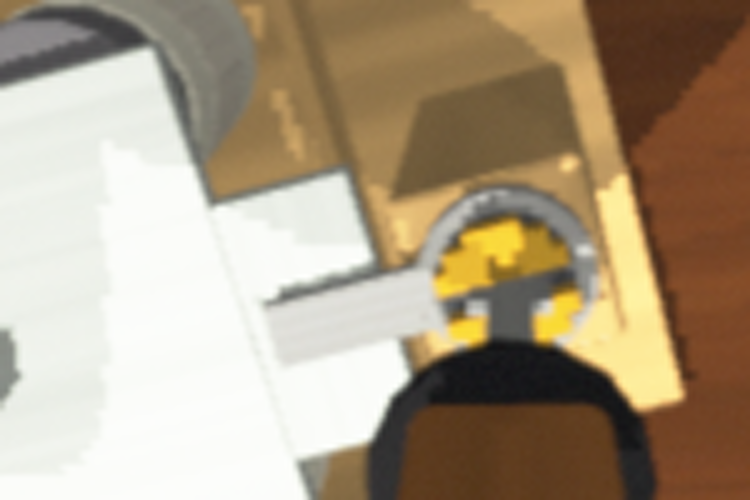

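The tongue is now parallel to the bar (rect at 11.06°, carrier at 11°), so the catch is at its stop. Backing off within the slot's play, then lifting out.

Emit:
jog_arm(plan="0 0 -4 0 0 0 255;0 0 -5 0 0 0 255;0 0 -5 0 0 0 255;0 0 0 0 0 0 255;0 0 0 0 0 -0.5 255;0 0 0 0 0 -1 255;0 0 0 0 0 -1.5 255;0 0 0 0 0 -2 255;0 0 -7 0 0 0 255;0 0 -7 0 0 0 255")

```text
time_s: 36.5
position: [0.5105, 0.0851, 0.2764]
tool_rot: [[0.914, 0.405, 0.002], [0.405, -0.914, 0.0], [0.002, 0.001, -1.0]]
ft_force: [-0.3, 0.7, -1.3]
grip_width: 0.0239
gripper_force: 59.1
```

Emit:
jog_arm(plan="0 0 -7 0 0 0 255;0 0 -7 0 0 0 255;0 0 -7 0 0 0 255;0 0 -7 0 0 0 255;0 0 -7 0 0 0 255;0 0 -7 0 0 0 255;0 0 -6.6 0 0 0 255;0 0 0 0 0 0 255;0 0 0 0 0 0 255")

```text
time_s: 37.25
position: [0.5102, 0.085, 0.2753]
tool_rot: [[0.308, 0.951, -0.0], [0.951, -0.308, 0.0], [-0.0, -0.0, -1.0]]
ft_force: [-0.0, 0.1, -1.0]
grip_width: 0.0236
gripper_force: 59.1
```

```bash
python3 - <<'E'
from h import *
to(.5605,-.4229,.276,72.35)
im=img("wrist"); P=cloud(im)
d=np.hypot(P[...,0]-.510,P[...,1]-.0843); m=(P[...,2]>.1095)&(P[...,2]<.1175)&(d>.02)&(d<.046)&(P[...,1]>.095)
print(m.sum(),cv2.minAreaRect(P[m][:,:2].astype(np.float32)))
s=env.observe(); R=np.array(s["tool_rot"]); p=np.array(s["position"]); L=(P-p)@R; zt=p[2]-.1113
rad=np.hypot(L[...,0],L[...,1])
for lo,hi,nm in ((zt+.003,zt+.013,"blade"),(zt+.015,zt+.03,"shaft")):
    m=(P[...,2]>lo)&(P[...,2]<hi)&(rad<.012)
    q=L[m]; print(nm,m.sum(),q.mean(0),q.min(0),q.max(0))
E
```

```text
t 37.25 pos [0.5102 0.085  0.2753] yaw 72.07 rz -0.28 shift cm after turn [-46.88  20.2   -0.07] f [-0.   0.1 -1. ] grip 0.0236 z [-0.0004  0.0001 -1.    ]
324 ((0.5025147795677185, 0.11659041047096252), (0.02666032314300537, 0.043822914361953735), 78.85686492919922)
blade 44 [0.002  0.0004 0.1037] [ 0.0016 -0.0065  0.0984] [0.0023 0.0072 0.108 ]
shaft 67 [0.0034 0.0001 0.0898] [ 0.0003 -0.0061  0.0817] [0.0051 0.0062 0.0961]
```

Emit:
jog_arm(plan="0 0 -0.3 -2 0.9 0 255;0 0 0 -3.4 1.5 0 255;0 0 0 -3.4 1.5 0 255;0 0 0 -3.4 1.5 0 255;0 0 0 -3.4 1.5 0 255;0 0 0 -3.4 1.5 0 255;0 0 0 -3.4 1.5 0 255;0 0 0 -3.4 1.5 0 255;0 0 0 -3.4 1.5 0 255;0 0 0 -3.4 1.5 0 255")

```text
time_s: 38.13
position: [0.5502, -0.271, 0.2753]
tool_rot: [[0.302, 0.953, -0.0], [0.953, -0.302, 0.0], [0.0, -0.0, -1.0]]
ft_force: [1.0, 0.6, -0.5]
grip_width: 0.0233
gripper_force: 59.1
```

Emit:
jog_arm(plan="0 0 0 -3.4 1.4 0 255;0 0 0 -3.4 1.4 0 255;0 0 0 -3.4 1.4 0 255;0 0 0 -2.7 1.1 0 255;0 0 0 -1.4 0.5 0 255;0 0 0 0 0 0 255;0 0 0 0 0 0 255;0 0 0 0 0 0 255")

```text
time_s: 38.8
position: [0.5632, -0.4221, 0.2754]
tool_rot: [[0.299, 0.954, 0.0], [0.954, -0.299, 0.0], [0.0, -0.0, -1.0]]
ft_force: [-0.5, 0.8, -1.8]
grip_width: 0.0231
gripper_force: 59.2
```

```bash
python3 - <<'E'
from h import *
to(.5605,-.4229,.1163,72.35)
im=img("top"); P=cloud(im)
m=(P[...,2]>.109)&(P[...,2]<.1175)&(P[...,0]>.47)&(P[...,0]<.54)&(P[...,1]>.095)&(P[...,1]<.14); print(m.sum(),cv2.minAreaRect(P[m][:,:2].astype(np.float32)))
c=im["pixels"][185:285,60:240]; cv2.imwrite("pics/c7.png",cv2.resize(c[:,:,::-1],None,fx=4,fy=4,interpolation=cv2.INTER_CUBIC))
E
```

```text
t 38.8 pos [ 0.5632 -0.4221  0.2754] yaw 72.59 rz 0.24 shift cm after turn [-0.16 -0.24 15.91] f [-0.5  0.8 -1.8] grip 0.0231 z [ 0.      0.0004 -1.    ]
134 ((0.5042397379875183, 0.1171557828783989), (0.043979745358228683, 0.06656614691019058), 89.19847869873047)
```

View pics/c7.png

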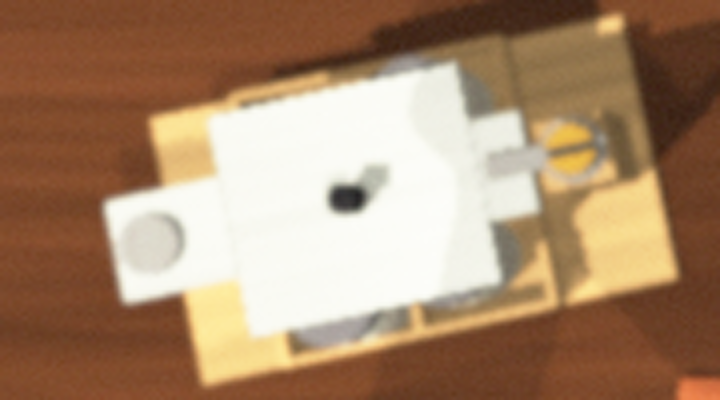

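The tongue at (515,160) lies over the bar's end and the slot runs along the bar: locked. Next, the driver goes back into its block.

Emit:
jog_arm(plan="0 0 0.2 -0.16 -0.24 1 255;0 0 0 0 0 2 255;0 0 0 0 0 2 255;0 0 0 0 0 1.5 255;0 0 0 0 0 0 255;0 0 0 0 0 0 255")

```text
time_s: 39.35
position: [0.5605, -0.4227, 0.2108]
tool_rot: [[0.301, 0.954, -0.0], [0.954, -0.301, 0.0], [0.0, -0.0, -1.0]]
ft_force: [0.7, -0.2, -0.4]
grip_width: 0.0235
gripper_force: 59.1
```

```bash
python3 - <<'E'
from h import *
to(.5605,-.4229,.1163,72.35)
E
```

```text
t 39.35 pos [ 0.5605 -0.4227  0.2108] yaw 72.48 rz 0.13 shift cm after turn [-0.02  0.01  9.45] f [ 0.7 -0.2 -0.4] grip 0.0235 z [-0.0003  0.0004 -1.    ]
```

Emit:
jog_arm(plan="0 0 0 0 0 1 255;0 0 0 0 0 1.5 255;0 0 0 0 0 2 255;0 0 0 0 0 2 255;0 0 0 0 0 1.5 255;0 0 0 0 0 0.8 255;0 0 0 0 0 0.4 255;0 0 0 0 0 0.2 255;0 0 0 0 0 0 255;0 0 0 0 0 0 255")

```text
time_s: 40.18
position: [0.5607, -0.424, 0.1175]
tool_rot: [[0.302, 0.953, 0.001], [0.953, -0.302, -0.001], [-0.001, 0.002, -1.0]]
ft_force: [-0.1, -0.5, -1.3]
grip_width: 0.0233
gripper_force: 59.1
```

```bash
python3 - <<'E'
from h import *
to(.5605,-.4229,.1163,72.35)
E
```

```text
t 40.18 pos [ 0.5607 -0.424   0.1175] yaw 72.45 rz 0.1 shift cm after turn [ 0.1  -0.05  0.12] f [-0.1 -0.5 -1.3] grip 0.0233 z [ 0.0014 -0.0014 -1.    ]
```

Emit:
jog_arm(plan="0 0 0 0.1 0 0.1 255;0 0 0 0 0 0 255;0 0 0 0 0 0 120;0 0 0 0 0 0 60;0 0 0 0 0 0 60;0 0 0 0 0 0 60;0 0 0 0 0 0 60;0 0 0 0 0 -2 60;0 0 0 0 0 -3 60;0 0 0 0 0 -4 60")

```text
time_s: 41.02
position: [0.5598, -0.4221, 0.2036]
tool_rot: [[0.302, 0.953, -0.004], [0.953, -0.302, 0.004], [0.003, -0.005, -1.0]]
ft_force: [0.3, 0.4, -0.7]
grip_width: 0.0654
gripper_force: 0.0
```

Emit:
jog_arm(plan="0 0 0 0 0 -4 0;0 0 0 -3 0 -2 0;0 0 0 -3 0 0 0;0 0 0 -3 0 0 0;0 0 0 -3 0 0 0;0 0 0 0 0 0 0;0 0 0 0 0 0 0;0 0 0 0 0 0 0")

```text
time_s: 41.68
position: [0.5246, -0.5369, 0.2652]
tool_rot: [[0.301, 0.953, -0.0], [0.953, -0.301, 0.0], [0.0, -0.0, -1.0]]
ft_force: [-0.0, 0.4, 0.6]
grip_width: 0.0854
gripper_force: 0.0
```

```bash
python3 - <<'E'
from h import *
s=env.observe(); print(s["time_s"],s["position"],s["grip_width"])
im=img("wrist"); P=cloud(im)
m=(P[...,2]>.15)&(P[...,2]<.19)&(np.hypot(P[...,0]-.56,P[...,1]+.42)<.05); print("driver top",m.sum(), np.median(P[m],0),cv2.minAreaRect(P[m][:,:2].astype(np.float32)))
im=img("side"); save(im,"s9")
jars()
E
```

```text
41.6833 [ 0.5246 -0.5369  0.2652] 0.08540570555944277
driver top 1254 [ 0.562  -0.4234  0.1658] ((0.5622227787971497, -0.42277222871780396), (0.024087611585855484, 0.02354438416659832), 72.1636962890625)
jar? 119 [0.4255 0.2021 0.0958] 0.4297 0.2054 0.02
```

View pics/s9.png

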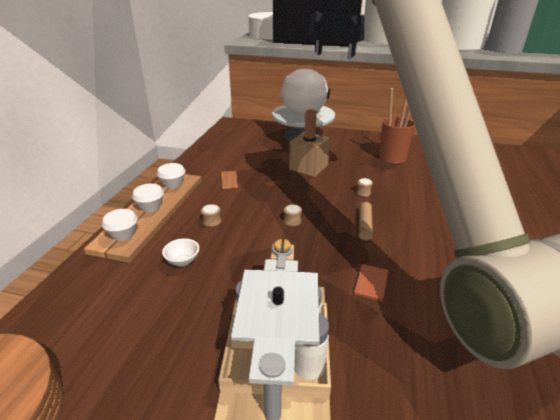

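The driver stands in its block at (310,140) with its top at 0.166, so the guard is down. The bar is shut and locked, the jars stand under it, the bystanders have not moved, and the arm is clear.

```bash
python3 -c "
from h import *
print(job.close_job())"
```

```text
the job is handed in; nothing more can be done
None
```

I handed the job in at about 42 s: three jars upright in their cells, the bar shut and locked with the screwdriver, and the screwdriver back in its block; the verdict was not shown.

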